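# Tidy the dissection bench: instruments, vials and waste to their places

## Robot

A 6-joint arm with a two-finger parallel gripper is mounted at the origin on the work surface. World frame = base frame: x ahead of the robot, y to its left, z up, the work surface at z = 0. Lengths are in mm, angles in rad, forces in N, time in s.
With the tool pointing down it reaches from about 275 to 750 mm from the base axis. Payload 10.2 kg.
Tool frame: the origin (TCP) lies between the finger pads; the fingertips stand 19 mm ahead of it and the grasp point (between the pads) is the TCP; z points along the fingers, y is the line along which they close (so a half turn about z gives the same grasp; the last joint's range is limited). The gripper opens to 85 mm and grips with 20 to 120 N. Pads are 22 mm wide; open, the fingers measure 114 mm over their backs; the gripper's body (76 mm by 85 mm) begins 54 mm behind the grasp point. The pads swing forward as they close: fully open they stand 13 mm farther back than shut.
Start: joints at [0.931, 0.313, 1.498, -0, 1.331, -0.223], TCP at [212.552, 480.055, 250.294] pointing down, gripper open.
Joint ranges: [-2.94, 2.94], [-0.97, 2.17], [0.19, 2.56], [-1.23, 4.37], [0.02, 3.11], [-2.88, 2.88]. Speed limits (rad/s): [2.39, 2.39, 3.01, 3.14, 3.14, 3.14].

## Interface

Orientations are given as a unit quaternion [w, x, y, z].
In Python, from rig import sense, capture, finish_job gives the robot as it stands. The module is installed in compiled form; this text tells all that it offers.
- The arm moves only by the tool move_arm, never from a script. Its argument "moves" is a list of rows, each an object with "turn": the turn, a rotation vector about the tool's x, y, z in rad, a list of three; "translation": the shift along the tool's x, y, z in mm, a list of three; "hand": the opening, from 0 (shut) to 1 (fully open). In form: [{"turn": [wx, wy, wz], "translation": [x, y, z], "hand": hand}, ...]. A call has 1 to 10 rows; each row shifts and turns the commanded pose from where the row before left it, along the tool's axes as they then stand; what a row does not reach is not made up. A row lasts 1/12 s, in which the tool goes at most 41.7 mm and 7.16 degrees, less where a joint would pass 70% of its speed; a pose out of reach is approached as far as the arm can. A call with a gripper value outside its range is refused whole. The fingers move at their own pace and stop on an object; "grip_force" is the grip in N (left out, the last holds). Time passes only in rows, so rows that do not move let the fingers close. It gives the time, the measured TCP pose, the force, the opening and the grip force at its end, in the units of the state.
- sense(): the state, without advancing time (a new reading comes with each control period).
- capture(name): name is "side" or "top" or "wrist"; returns a dict with "image" (400x640x3 uint8, blue, green, red), "z_map" (400x640 float32, mm along the optical axis (not along the pixel's ray), 0 where there is no reading), "vertical_fov" (degrees; the focal length in pixels is half the picture's height over the tangent of half this angle, whatever the lens; pixels are square), "cx", "cy" (the principal point, pixels), "R" (3x3) and "t" (3): a world point X has camera coordinates R X + t; the wrist camera has in their place "T_tool_cam" (4x4, takes a point from camera to tool coordinates, whose origin is the TCP and whose axes are the flange's). Camera axes: x right, y down, z forward; pixel columns grow to the right and rows downward; lengths in mm; the calibration is good to about 2 mm. The wrist camera is an equidistant fisheye: a pixel r from the principal point sees the ray r / f radians off the axis. A picture is of the moment at which its call begins: read the wrist's pose just before it.
- finish_job(): hands the job in; it is judged then, once.
The state is a dict: "time_s": time; "joints": joint angles; "dq": joint speeds; "tau": joint torques, N m; "eef_pos": TCP position; "ee_rot": TCP orientation; "force": force on the tool from outside, world axes, zero at the start; "wrist_torque": the same for the moment, N m; "grip_width": opening from 0.0 (shut) to 1.0 (fully open); "grip_force": force on a finger pad.
Only numpy, scipy, OpenCV 4.12 (cv2) and the standard library are available. Lean on these libraries where they do the work, as an engineer would, in place of code of your own. Each camera call takes 0.05 s, during which the arm holds its last target. There are 200 camera calls.

## Task

Tidy the bench after the practical: lay both forceps in the enamel tray, flat on its bottom and not on top of one another, stand the two small glass vials upright in the vial rack, one in each bay, and lay the used syringe in the kidney dish. Set the glass vials down gently rather than dropping them, and leave the large glass jar where it is.

Things in the scene. Friction and masses are not known exactly. Their poses are not given: they have to be found in the camera images.
- long_forceps: The longer pair of rigid steel forceps lying on its side: 125 mm long, 10 mm high, 19 mm wide across the bowed arms from 15 mm behind to 22 mm ahead of the origin, narrowing to 6 mm at the joined end and 9 mm at the points. Origin: centre of its underside, halfway along; x along its length towards the points, z up. Grip across y at the origin.
- short_forceps: The shorter pair of rigid steel forceps lying on its side: 95 mm long, 10 mm high, 19 mm wide across the bowed arms from 11 mm behind to 17 mm ahead of the origin, narrowing to 6 mm at the joined end and 9 mm at the points. Origin: centre of its underside, halfway along; x along its length towards the points, z up. Grip across y at the origin.
- syringe: Used plastic syringe, no needle, lying on the bench: 108 mm long, white barrel 16 mm in diameter, its axis 8 mm up; a flange 28 mm wide, 16 high keeps it from rolling. Origin: on the bench under the axis; x towards the nozzle, z up. Barrel from x = -35 mm (flange) to +40, plunger to -56, nozzle to +52. Grip across y at the origin.
- slim_vial: Slim glass vial standing upright, white screw cap, white label: 26 mm in diameter, 66 mm tall (cap the top 12 mm, same diameter). Origin: centre of its underside, z up.
- wide_vial: Wider glass vial standing upright with a glass stopper, white label: body 38 mm in diameter up to 50 mm, stopper 28 mm in diameter, 64 mm tall in all. Origin: centre of its underside, z up.
- enamel_tray: White enamel instrument tray with a blue rim, fixed, for the forceps: 140 mm (its x) by 200 mm (its y) outside, 20 mm high (22 over the rim), walls and floor 4 mm thick. Origin: centre of its underside, on the bench; z up.
- vial_rack: White plastic vial rack, fixed: a low open box 70 mm (its x) by 136 mm (its y), 24 mm high, walls and floor 4 mm thick, parted by one 4 mm wall into two square bays of 62 mm, whose centres lie at y = +33 and -33 mm. Origin: centre of its underside, on the bench; z up.
- kidney_dish: Stainless-steel kidney dish, fixed, for used syringes: about 200 mm (its y) by 100 mm (its x), 36 mm high, walls and floor 3 mm thick; bean-shaped, hollow side towards -x, the trough 84 mm wide. Origin: on the bench under the middle of the dish; z up. A syringe fits lying along y over the origin.
- glass_jar: Bystander: larger stoppered glass jar, 56 mm in diameter, 92 mm tall, loose, standing among the things. Not to be moved. Origin: centre of its underside, z up.
There are look-alikes about, which are no part of the job. Of the things that look like the syringe, take the one that is farthest to the robot's left at the start.

How it is judged:
By the outcome, as a careful person would: the job done as asked, in the order asked, and still so for the second after the job is handed in, with the robot touching nothing.
It also fails if it takes over 138 s, if anything falls off the work surface, if the arm or the gripper's body presses on something with over 40 N, if the wrist force passes 120 N, or if a joint passes its speed limit or range.

## Working session

There is one attempt and no reset: what is moved stays moved. The work goes in short steps, Python scripts to look and compute and a tool call to move; the robot and the scene stay as the last step left them, time stands still between calls to the robot, and variables do not carry over. Pictures are saved under pics/ and viewed, at most 14 in all, crops included, and the job is handed in when it is done.

Besides the shell and the picture viewer there is one more tool, called after "Request:" in YAML: its name, and indented under it one key for each argument. move_arm: Moves the arm, as the interface text tells. Its arguments: {"type":"object","properties":{"moves":{"type":"array","items":{"type":"object","properties":{"turn":{"type":"array","items":{"type":"number"}},"translation":{"type":"array","items":{"type":"number"}},"hand":{"type":"number"}}}},"grip_force":{"type":"number"}},"required":["moves"]}

```bash
mkdir -p pics
cat > h.py <<'E'
import numpy as np, cv2
from rig import sense, capture
def cap(n):
    c=capture(n); c['f']=200/np.tan(np.radians(c['vertical_fov'])/2); return c
def world(c):
    v,u=np.mgrid[0:400,0:640].astype(float); z=c['z_map']
    P=np.stack([(u-c['cx'])/c['f']*z,(v-c['cy'])/c['f']*z,z],-1)
    W=(P-np.array(c['t']))@np.array(c['R']); W[z==0]=np.nan; return W
E
python3 - <<'E'
from h import *
import pickle
s=sense(); print({k:np.round(v,3) for k,v in s.items()})
for n in ('top','side'):
    c=cap(n); cv2.imwrite(f'pics/{n}0.png',c['image']); pickle.dump(c,open(n+'0.pkl','wb'))
    print(n,c['f'],np.round(c['R'],3),c['t'],c['cx'],c['cy'])
E
```

```text
{'time_s': np.float64(0.0), 'joints': array([ 0.931,  0.313,  1.498,  0.   ,  1.331, -0.223]), 'dq': array([-0.001, -0.002,  0.001, -0.001, -0.001,  0.001]), 'tau': array([-0.0000e+00, -4.1226e+01, -2.5975e+01, -0.0000e+00,  4.0000e-03,
       -0.0000e+00]), 'eef_pos': array([212.395, 479.851, 249.727]), 'ee_rot': array([-0.   ,  0.207,  0.978, -0.001]), 'force': array([ 0.508, -0.13 , -0.496]), 'wrist_torque': array([-0.031, -0.001,  0.005]), 'grip_force': np.float64(0.0), 'grip_width': np.float64(0.998)}
top 423.68982521324415 [[ 0.021 -1.    -0.007]
 [-0.998 -0.02  -0.063]
 [ 0.063  0.008 -0.998]] [ -51.58993524  534.21175255 1351.3189386 ] 321.13310986423915 200.97591244532236
side 419.3358045060295 [[ 0.98  -0.199  0.011]
 [-0.092 -0.499 -0.862]
 [ 0.177  0.844 -0.507]] [-538.98377669   62.87943814 1029.63721741] 317.6589572367973 196.44002509263046
```

View pics/top0.png

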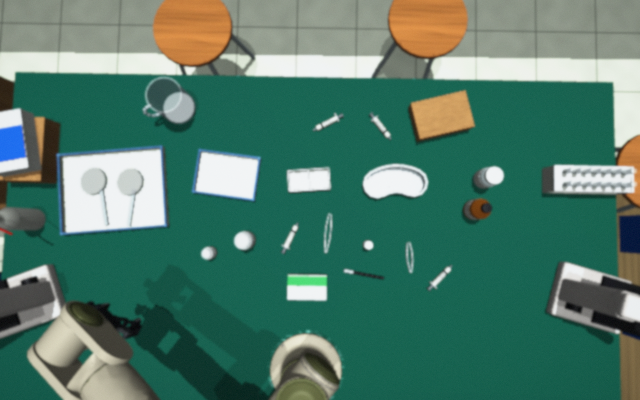

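View pics/side0.png

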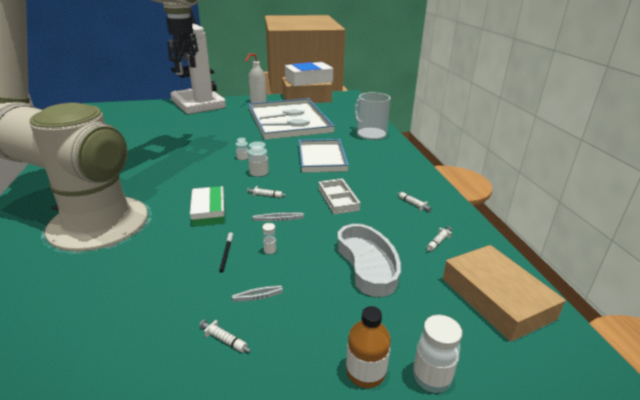

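The top view shows syringe look-alikes at (290,238), (328,122), (380,125) and (440,278). Image left is +y, so (290,238) is the farthest left and the one to take. The long forceps are at (328,233), the short forceps at (410,257) and the slim vial at (368,245). The two stoppered glasses are at (208,253) and (244,240); in the side view the first is smaller, so it should be the wide vial and the second the jar. I'll measure them and enlarge the area to confirm.

Run:
```python
from h import *
import pickle
c=pickle.load(open('top0.pkl','rb')); W=world(c); im=c['image']
hsv=cv2.cvtColor(im,cv2.COLOR_BGR2HSV)
m=((W[...,2]>4)|(hsv[...,1]<110)&(hsv[...,2]>70))&(np.arange(400)[:,None]<310)&(np.arange(400)[:,None]>85)
n,l,st,ce=cv2.connectedComponentsWithStats(m.astype(np.uint8))
for i in range(1,n):
    if st[i,4]<15: continue
    q=W[l==i]; q=q[~np.isnan(q[:,0])]
    if len(q)<5: continue
    (rc,sz,a)=cv2.minAreaRect(q[:,:2].astype(np.float32))
    d=q[:,:2]-q[:,:2].mean(0); w,V=np.linalg.eigh(d.T@d)
    print(ce[i].round(),st[i,4],'mean',q.mean(0).round(),'rect',np.round(rc),np.round(sz),'ax',round(np.degrees(np.arctan2(V[1,1],V[0,1])),1),'zmax',q[:,2].max().round())
cv2.imwrite('pics/crop1.png',cv2.resize(im[140:300,185:465],None,fx=2.85,fy=2.85,interpolation=cv2.INTER_CUBIC))
```

```text
[169. 103.] 1582 mean [834. 447.  62.] rect [841. 472.] [183. 112.] ax 70.7 zmax 143.0
[625. 115.] 1572 mean [ 1034. -1519.  -676.] rect [  931. -1334.] [317. 814.] ax 119.9 zmax 8.0
[442. 115.] 2424 mean [ 818. -420.   45.] rect [ 830. -431.] [141. 208.] ax 105.2 zmax 60.0
[ 86. 176.] 12766 mean [598. 712.  36.] rect [601. 809.] [767. 374.] ax 66.2 zmax 150.0
[328. 122.] 231 mean [798. -58.   8.] rect [797. -56.] [ 32. 111.] ax 119.4 zmax 21.0
[380. 125.] 219 mean [ 788. -228.    9.] rect [ 788. -229.] [110.  29.] ax -142.1 zmax 21.0
[226. 174.] 2760 mean [618. 271.   6.] rect [621. 272.] [215. 150.] ax 83.7 zmax 29.0
[395. 181.] 1956 mean [ 606. -279.    9.] rect [ 608. -281.] [119. 217.] ax 93.7 zmax 44.0
[590. 180.] 2870 mean [ 615. -887.   48.] rect [  627. -1103.] [176. 712.] ax 89.1 zmax 126.0
[308. 179.] 1090 mean [606.   2.   6.] rect [609.   3.] [ 90. 147.] ax 94.8 zmax 30.0
[489. 177.] 556 mean [ 617. -557.   76.] rect [ 627. -586.] [ 70. 110.] ax 101.0 zmax 116.0
[478. 208.] 513 mean [ 518. -521.   81.] rect [ 522. -542.] [75. 86.] ax -148.7 zmax 136.0
[ 18. 223.] 1179 me
[... 338 characters left out ...]
244. 240.] 373 mean [406. 195.  64.] rect [404. 207.] [74. 68.] ax 111.6 zmax 98.0
[368. 245.] 111 mean [ 399. -191.   37.] rect [ 396. -195.] [45. 35.] ax -154.2 zmax 72.0
[409. 257.] 220 mean [ 362. -328.    3.] rect [ 359. -325.] [99. 34.] ax -175.2 zmax 16.0
[208. 253.] 197 mean [363. 312.  38.] rect [361. 320.] [46. 60.] ax 111.6 zmax 71.0
[ 39. 292.] 2785 mean [248. 772. 146.] rect [249. 707.] [140. 547.] ax 91.2 zmax 521.0
[439. 278.] 238 mean [ 297. -424.    9.] rect [ 299. -423.] [ 39. 113.] ax 137.3 zmax 21.0
[361. 273.] 150 mean [ 306. -172.    7.] rect [ 305. -181.] [133.  21.] ax 81.6 zmax 18.0
[307. 287.] 1134 mean [261.  -1.  33.] rect [256.   1.] [ 92. 133.] ax 90.5 zmax 46.0
```

View pics/crop1.png

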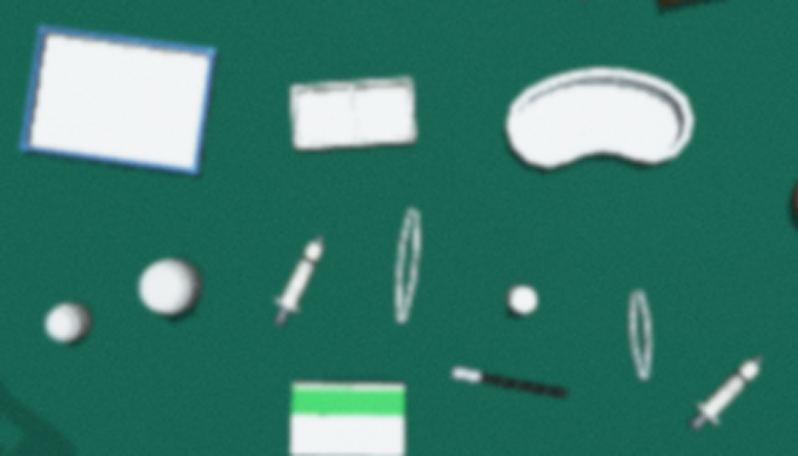

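The crop confirms it. The target syringe is at crop (300,280) with its nozzle pointing up. The bare forceps are at (408,265) long and (640,335) short, the wide vial at (67,323), the large jar at (170,287) and the slim vial at (522,300). The pen-like thing at (510,382) is not part of the job.

```bash
cat >> h.py <<'E'
import pickle,sys
from scipy.spatial.transform import Rotation as Rn
def pose():
    s=sense(); w,x,y,z=s['ee_rot']; return np.array(s['eef_pos']),Rn.from_quat([x,y,z,w]),s
def yaw(R): 
    v=R.as_matrix()[:,1]; return np.degrees(np.arctan2(v[1],v[0]))
def plan(x,y,z,yw):
    "turn about tool z, then shift in the turned tool axes"
    p,R,s=pose(); d=(yw-yaw(R)+90)%180-90; t=-np.radians(d)
    # target rotation: straight down with that yaw
    yv=np.array([np.cos(np.radians(yw)),np.sin(np.radians(yw)),0])
    if (R.as_matrix()[:,1]@yv)<0: yv=-yv
    T=Rn.from_matrix(np.stack([np.cross(yv,[0,0,-1]),yv,[0,0,-1]],1))
    rv=(R.inv()*T).as_rotvec(); tr=T.inv().apply(np.array([x,y,z])-p)
    print('turn',rv.round(3),'rows>=',int(np.ceil(np.linalg.norm(rv)/.125)),'| shift',tr.round(1),'rows>=',int(np.ceil(np.linalg.norm(tr)/41.7)),'yaw now',yaw(R).round(1),'pos',p.round(1))
def wrist():
    p,R,s=pose(); c=cap('wrist'); z=c['z_map'].astype(float)
    v,u=np.mgrid[0:400,0:640].astype(float); dx,dy=u-c['cx'],v-c['cy']; r=np.hypot(dx,dy)+1e-9
    th=r/c['f']; k=np.tan(th)*z/r
    P=np.stack([dx*k,dy*k,z],-1); T=np.array(c['T_tool_cam'])
    W=(P@T[:3,:3].T+T[:3,3])@R.as_matrix().T+p; W[(z==0)|(th>1.4)]=np.nan
    c['W']=W; return c
def pick(c,x,y,rad,zmin,zmax=300):
    "points in W near x,y above zmin: centroid, min-area rect"
    W=c['W'] if 'W' in c else world(c)
    m=(np.hypot(W[...,0]-x,W[...,1]-y)<rad)&(W[...,2]>zmin)&(W[...,2]<zmax)
    q=W[m]; rc,sz,a=cv2.minAreaRect(q[:,:2].astype(np.float32))
    if sz[0]<sz[1]: sz=sz[::-1]; a+=90
    vu=np.argwhere(m).mean(0)
    print('n',len(q),'mean',q.mean(0).round(1),'rect',np.round(rc,1),np.round(sz,1),'long axis',round(a%180,1),'z',np.percentile(q[:,2],[5,50,95]).round(1),'px',vu[::-1].round())
    return q
E
python3 -c "
from h import *
plan(435,-63,220,84.8)"
```

```text
turn [-0.001 -0.    -0.326] rows>= 3 | shift [-270.8 -520.5   29.8] rows>= 15 yaw now 66.1 pos [212.4 479.9 249.8]
```

Request:
move_arm:
  moves:
    - {"turn": [0, 0, -0.109], "translation": [0, 0, 0], "hand": 1}
    - {"turn": [0, 0, -0.109], "translation": [0, 0, 0], "hand": 1}
    - {"turn": [0, 0, -0.109], "translation": [0, 0, 0], "hand": 1}
    - {"turn": [0, 0, 0], "translation": [-18, -34.7, 2], "hand": 1}
    - {"turn": [0, 0, 0], "translation": [-18, -34.7, 2], "hand": 1}
    - {"turn": [0, 0, 0], "translation": [-18, -34.7, 2], "hand": 1}
    - {"turn": [0, 0, 0], "translation": [-18, -34.7, 2], "hand": 1}
    - {"turn": [0, 0, 0], "translation": [-18, -34.7, 2], "hand": 1}
    - {"turn": [0, 0, 0], "translation": [-18, -34.7, 2], "hand": 1}
    - {"turn": [0, 0, 0], "translation": [-18, -34.7, 2], "hand": 1}

```text
time_s: 0.93
eef_pos: [316.3, 225.1, 236.1]
ee_rot: [-0.0, 0.045, 0.999, -0.0]
force: [1.5, 0.5, -0.5]
grip_width: 0.998
grip_force: 0.0
```

Request:
move_arm:
  moves:
    - {"turn": [0, 0, 0], "translation": [-18, -34.7, 2], "hand": 1}
    - {"turn": [0, 0, 0], "translation": [-18, -34.7, 2], "hand": 1}
    - {"turn": [0, 0, 0], "translation": [-18, -34.7, 2], "hand": 1}
    - {"turn": [0, 0, 0], "translation": [-18, -34.7, 2], "hand": 1}
    - {"turn": [0, 0, 0], "translation": [-18, -34.7, 2], "hand": 1}
    - {"turn": [0, 0, 0], "translation": [-18, -34.7, 2], "hand": 1}
    - {"turn": [0, 0, 0], "translation": [-18, -34.7, 2], "hand": 1}
    - {"turn": [0, 0, 0], "translation": [-18, -34.7, 2], "hand": 1}
    - {"turn": [0, 0, 0], "translation": [0, 0, 0], "hand": 1}
    - {"turn": [0, 0, 0], "translation": [0, 0, 0], "hand": 1}

```text
time_s: 1.77
eef_pos: [434.8, -63.8, 219.7]
ee_rot: [-0.001, 0.046, 0.999, 0.0]
force: [-0.6, 1.1, 0.5]
grip_width: 1.002
grip_force: 0.0
```

Run:
```python
from h import *
c=wrist(); cv2.imwrite('pics/w1.png',c['image']); pickle.dump(c,open('w1.pkl','wb'))
p,R,s=pose(); print(s['time_s'],p.round(1),yaw(R),c['f'],np.round(c['T_tool_cam'],3))
for a in [(435,-63,80,4.5,30),(414,59,65,5,30),(399,-191,40,58),(606,2,90,10)]: pick(c,*a)
```

```text
1.8167 [434.5 -62.6 219.9] 84.7860622123718 309.70691628693146 [[ 1.00000e-03 -9.59000e-01 -2.83000e-01  7.22960e+01]
 [ 1.00000e+00  1.00000e-03 -0.00000e+00  1.61000e-01]
 [ 1.00000e-03 -2.83000e-01  9.59000e-01 -1.23378e+02]
 [ 0.00000e+00  0.00000e+00  0.00000e+00  1.00000e+00]]
n 647 mean [434.  -61.2   9.6] rect [434.7 -61.6] [125.3  20. ] long axis 175.6 z [ 8.   9.8 11.1] px [324. 181.]
n 1153 mean [414.3  58.8  13.3] rect [415.2  56.4] [107.8  28.8] long axis 148.8 z [ 8.3 14.1 16.3] px [430. 156.]
n 537 mean [ 400.3 -186.7   65.3] rect [ 400.6 -187.7] [25.3 25.1] long axis 4.3 z [60.7 65.7 66.9] px [192. 173.]
n 1578 mean [605.3 -14.   19. ] rect [605.8  -7.6] [113.9  72.3] long axis 94.8 z [11.1 20.1 24.2] px [372. 310.]
```

View pics/w1.png

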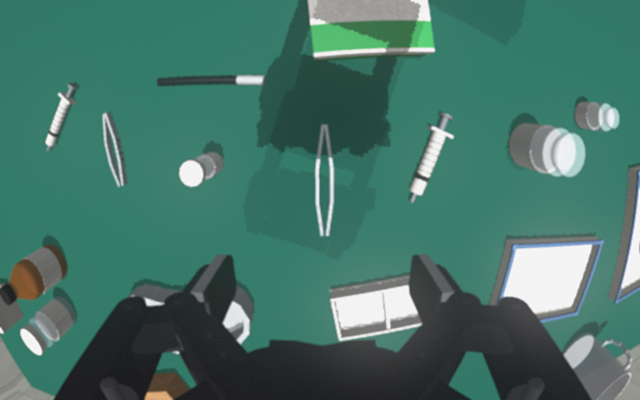

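The wrist view shows the long forceps at (324,181), clear of everything else, and its measured size matches the description. Next I'll descend onto it.

```bash
python3 -c "
from h import *
plan(434.7,-61.6,22,85.6)"
```

```text
turn [ 0.001 -0.001 -0.014] rows>= 1 | shift [-1.000e-01  1.000e+00  1.979e+02] rows>= 5 yaw now 84.8 pos [434.5 -62.6 219.9]
```

Request:
move_arm:
  moves:
    - {"turn": [0, 0, -0.014], "translation": [0, 1, 38], "hand": 0.5}
    - {"turn": [0, 0, 0], "translation": [0, 0, 38], "hand": 0.5}
    - {"turn": [0, 0, 0], "translation": [0, 0, 36], "hand": 0.5}
    - {"turn": [0, 0, 0], "translation": [0, 0, 30], "hand": 0.5}
    - {"turn": [0, 0, 0], "translation": [0, 0, 24], "hand": 0.5}
    - {"turn": [0, 0, 0], "translation": [0, 0, 16], "hand": 0.5}
    - {"turn": [0, 0, 0], "translation": [0, 0, 10], "hand": 0.5}
    - {"turn": [0, 0, 0], "translation": [0, 0, 6], "hand": 0.5}
    - {"turn": [0, 0, 0], "translation": [0, 0, 0], "hand": 0.5}

```text
time_s: 2.57
eef_pos: [434.3, -60.4, 21.7]
ee_rot: [-0.001, 0.037, 0.999, 0.0]
force: [-0.0, 0.5, 0.5]
grip_width: 0.496
grip_force: 0.0
```

Request:
move_arm:
  grip_force: 40
  moves:
    - {"hand": 0.1, "turn": [0, 0, 0], "translation": [0, 0, 0]}
    - {"hand": 0.1, "turn": [0, 0, 0], "translation": [0, 0, 0]}
    - {"hand": 0.1, "turn": [0, 0, 0], "translation": [0, 0, 0]}
    - {"hand": 0.1, "turn": [0, 0, 0], "translation": [0, 0, 0]}
    - {"hand": 0.1, "turn": [0, 0, 0], "translation": [0, 0, 0]}
    - {"hand": 0.1, "turn": [0, 0, 0], "translation": [0, 0, 0]}

```text
time_s: 3.07
eef_pos: [435.3, -61.5, 23.3]
ee_rot: [0.001, 0.038, 0.999, -0.0]
force: [-1.1, 2.8, 7.9]
grip_width: 0.208
grip_force: 39.6
```

Grip is solid. I'll lift and carry it to above the tray.

Request:
move_arm:
  moves:
    - {"hand": 0.1, "turn": [0, 0, 0], "translation": [0, 0, -15]}
    - {"hand": 0.1, "turn": [0, 0, 0], "translation": [0, 0, -30]}
    - {"hand": 0.1, "turn": [0, 0, 0], "translation": [0, 0, -35]}
    - {"hand": 0.1, "turn": [0, 0, 0], "translation": [0, 0, -35]}
    - {"hand": 0.1, "turn": [0, 0, 0], "translation": [0, 0, -25]}

```text
time_s: 3.48
eef_pos: [435.3, -61.6, 165.7]
ee_rot: [0.002, 0.038, 0.999, -0.001]
force: [1.1, -0.9, 0.3]
grip_width: 0.204
grip_force: 39.2
```

```bash
python3 -c "
from h import *
p,R,s=pose();print(s['grip_width'],s['force'])
plan(620,240,160,-6.3)"
```

```text
0.20430238929746664 [ 1.05417492 -0.94965498  0.3360297 ]
turn [-0.004  0.002 -1.536] rows>= 13 | shift [-320.1 -150.5    5.7] rows>= 9 yaw now 85.7 pos [435.3 -61.6 165.7]
```

Request:
move_arm:
  moves:
    - {"hand": 0.1, "turn": [0, 0, 0.1235], "translation": [0, 0, 0]}
    - {"hand": 0.1, "turn": [0, 0, 0.1235], "translation": [0, 0, 0]}
    - {"hand": 0.1, "turn": [0, 0, 0.1235], "translation": [0, 0, 0]}
    - {"hand": 0.1, "turn": [0, 0, 0.1235], "translation": [0, 0, 0]}
    - {"hand": 0.1, "turn": [0, 0, 0.1235], "translation": [0, 0, 0]}
    - {"hand": 0.1, "turn": [0, 0, 0.1235], "translation": [0, 0, 0]}
    - {"hand": 0.1, "turn": [0, 0, 0.1235], "translation": [0, 0, 0]}
    - {"hand": 0.1, "turn": [0, 0, 0.1235], "translation": [0, 0, 0]}
    - {"hand": 0.1, "turn": [0, 0, 0.1235], "translation": [0, 0, 0]}
    - {"hand": 0.1, "turn": [0, 0, 0.1235], "translation": [0, 0, 0]}

```text
time_s: 4.32
eef_pos: [434.8, -61.5, 162.8]
ee_rot: [0.0, 0.612, 0.791, 0.0]
force: [0.5, -0.2, -0.1]
grip_width: 0.203
grip_force: 39.2
```

Request:
move_arm:
  moves:
    - {"hand": 0.1, "turn": [0, 0, 0.1235], "translation": [0, 0, 0]}
    - {"hand": 0.1, "turn": [0, 0, 0.1235], "translation": [0, 0, 0]}
    - {"hand": 0.1, "turn": [0, 0, 0.1235], "translation": [0, 0, 0]}
    - {"hand": 0.1, "turn": [0, 0, 0], "translation": [32, 15, 0.6]}
    - {"hand": 0.1, "turn": [0, 0, 0], "translation": [32, 15, 0.6]}
    - {"hand": 0.1, "turn": [0, 0, 0], "translation": [32, 15, 0.6]}
    - {"hand": 0.1, "turn": [0, 0, 0], "translation": [32, 15, 0.6]}
    - {"hand": 0.1, "turn": [0, 0, 0], "translation": [32, 15, 0.6]}
    - {"hand": 0.1, "turn": [0, 0, 0], "translation": [32, 15, 0.6]}
    - {"hand": 0.1, "turn": [0, 0, 0], "translation": [32, 15, 0.6]}

```text
time_s: 5.15
eef_pos: [564.5, 151.3, 158.6]
ee_rot: [0.0, 0.745, 0.667, 0.0]
force: [0.9, -1.2, 0.2]
grip_width: 0.207
grip_force: 39.3
```

Request:
move_arm:
  moves:
    - {"hand": 0.1, "turn": [0, 0, 0], "translation": [32, 15, 0.6]}
    - {"hand": 0.1, "turn": [0, 0, 0], "translation": [32, 15, 0.6]}
    - {"hand": 0.1, "turn": [0, 0, 0], "translation": [32, 15, 0.6]}
    - {"hand": 0.1, "turn": [0, 0, 0], "translation": [0, 0, 0]}
    - {"hand": 0.1, "turn": [0, 0, 0], "translation": [0, 0, 0]}

```text
time_s: 5.57
eef_pos: [619.2, 241.2, 155.8]
ee_rot: [-0.0, 0.744, 0.668, -0.0]
force: [-0.0, -0.9, -0.6]
grip_width: 0.202
grip_force: 39.3
```

Run:
```python
from h import *
c=wrist(); cv2.imwrite('pics/w2.png',c['image']); pickle.dump(c,open('w2.pkl','wb'))
W=c['W']; hsv=cv2.cvtColor(c['image'],cv2.COLOR_BGR2HSV)
m=(abs(hsv[...,0].astype(int)-110)<12)&(hsv[...,1]>90)&(abs(W[...,2]-21)<7)&(np.hypot(W[...,0]-620,W[...,1]-272)<150)
q=W[m][:,:2].astype(np.float32); print(len(q),cv2.minAreaRect(q))
t=pickle.load(open('top0.pkl','rb')); W=world(t); hsv=cv2.cvtColor(t['image'],cv2.COLOR_BGR2HSV)
m=(abs(hsv[...,0].astype(int)-108)<14)&(hsv[...,1]>60)&(abs(W[...,2]-15)<20)&(np.hypot(W[...,0]-620,W[...,1]-272)<150)
q=W[m][:,:2].astype(np.float32); print('top',len(q),cv2.minAreaRect(q))
p,R,s=pose();print(s['joints'].round(2)); plan(646,269,120,-6.3)
```

```text
3609 ((616.4451904296875, 271.3600158691406), (203.56158447265625, 144.33143615722656), 83.22518157958984)
top 538 ((617.4666748046875, 273.2177429199219), (212.70318603515625, 150.4658203125), 83.28426361083984)
[ 0.19  0.7   1.15 -0.    1.3   0.3 ]
turn [-0.  0.  0.] rows>= 1 | shift [31.7 23.7 36.2] rows>= 2 yaw now -6.3 pos [619.  240.1 156.2]
```

View pics/w2.png

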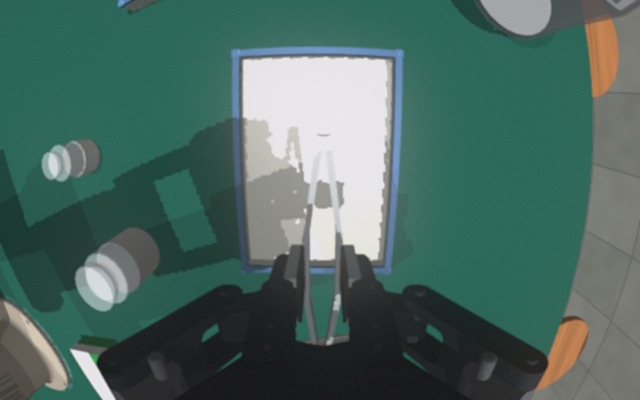

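The tray rim spans roughly (235–402, 50–270) and the forceps are held straight in the jaws. The tray centre is about (616.5, 271.5), and I'll place the forceps at tray x = +25.

```bash
python3 -c "
from h import *
plan(641.3,268.5,28.5,-6.8)"
```

```text
turn [-0.     0.     0.009] rows>= 1 | shift [ 30.9  18.8 127.7] rows>= 4 yaw now -6.3 pos [619.  240.1 156.2]
```

Request:
move_arm:
  moves:
    - {"hand": 0.1, "turn": [0, 0, 0.009], "translation": [0, 0, 0]}
    - {"hand": 0.1, "turn": [0, 0, 0], "translation": [15.5, 9.4, 10]}
    - {"hand": 0.1, "turn": [0, 0, 0], "translation": [15.4, 9.4, 25]}
    - {"hand": 0.1, "turn": [0, 0, 0], "translation": [0, 0, 32]}
    - {"hand": 0.1, "turn": [0, 0, 0], "translation": [0, 0, 28]}
    - {"hand": 0.1, "turn": [0, 0, 0], "translation": [0, 0, 16]}
    - {"hand": 0.1, "turn": [0, 0, 0], "translation": [0, 0, 8]}
    - {"hand": 0.1, "turn": [0, 0, 0], "translation": [0, 0, 5]}
    - {"hand": 0.1, "turn": [0, 0, 0], "translation": [0, 0, 3.7]}
    - {"hand": 0.1, "turn": [0, 0, 0], "translation": [0, 0, 0]}

```text
time_s: 6.45
eef_pos: [641.9, 268.1, 29.4]
ee_rot: [0.0, 0.748, 0.663, 0.0]
force: [0.3, -0.4, 0.3]
grip_width: 0.205
grip_force: 39.3
```

Request:
move_arm:
  moves:
    - {"hand": 0.1, "turn": [0, 0, 0], "translation": [0, 0, 0]}
    - {"hand": 0.35, "turn": [0, 0, 0], "translation": [0, 0, 0]}
    - {"hand": 0.35, "turn": [0, 0, 0], "translation": [0, 0, 0]}
    - {"hand": 0.35, "turn": [0, 0, 0], "translation": [0, 0, 0]}
    - {"hand": 0.35, "turn": [0, 0, 0], "translation": [0, 0, -10]}
    - {"hand": 0.35, "turn": [0, 0, 0], "translation": [0, 0, -20]}
    - {"hand": 0.35, "turn": [0, 0, 0], "translation": [0, 0, -35]}
    - {"hand": 0.35, "turn": [0, 0, 0], "translation": [0, 0, -40]}
    - {"hand": 0.5, "turn": [0, 0, 0], "translation": [0, 0, -40]}
    - {"hand": 0.5, "turn": [0, 0, 0], "translation": [0, 0, -40]}

```text
time_s: 7.28
eef_pos: [641.2, 268.4, 216.7]
ee_rot: [0.0, 0.748, 0.664, 0.0]
force: [0.2, -0.3, -0.1]
grip_width: 0.5
grip_force: 0.0
```

Run:
```python
from h import *
c=wrist(); pick(c,641,268,75,9,25)
plan(362,-320,213,85)
```

```text
n 1364 mean [662.9 268.1  17.6] rect [660.  266.9] [125.5  55.6] long axis 83.4 z [12.8 15.3 22.7] px [342. 181.]
turn [ 0.007 -0.015  1.539] rows>= 13 | shift [-229.   611.2   13.4] rows>= 16 yaw now -6.8 pos [643.4 268.9 226.4]
```

Long forceps lie flat (tops near z = 15, length 125). On to the short ones.

Request:
move_arm:
  moves:
    - {"hand": 0.5, "turn": [0, 0, 0.118], "translation": [0, 0, 0]}
    - {"hand": 0.5, "turn": [0, 0, 0.118], "translation": [0, 0, 0]}
    - {"hand": 0.5, "turn": [0, 0, 0.118], "translation": [0, 0, 0]}
    - {"hand": 0.5, "turn": [0, 0, 0.118], "translation": [0, 0, 0]}
    - {"hand": 0.5, "turn": [0, 0, 0.118], "translation": [0, 0, 0]}
    - {"hand": 0.5, "turn": [0, 0, 0.118], "translation": [0, 0, 0]}
    - {"hand": 0.5, "turn": [0, 0, 0.118], "translation": [0, 0, 0]}
    - {"hand": 0.5, "turn": [0, 0, 0.118], "translation": [0, 0, 0]}
    - {"hand": 0.5, "turn": [0, 0, 0.118], "translation": [0, 0, 0]}
    - {"hand": 0.5, "turn": [0, 0, 0.118], "translation": [0, 0, 0]}

```text
time_s: 8.17
eef_pos: [641.5, 268.4, 214.3]
ee_rot: [-0.0, 0.991, 0.132, 0.0]
force: [0.4, -0.4, -0.5]
grip_width: 0.501
grip_force: 0.0
```

Request:
move_arm:
  moves:
    - {"hand": 0.5, "turn": [0, 0, 0.118], "translation": [0, 0, 0]}
    - {"hand": 0.5, "turn": [0, 0, 0.118], "translation": [0, 0, 0]}
    - {"hand": 0.5, "turn": [0, 0, 0.123], "translation": [0, 0, 0]}
    - {"hand": 0.5, "turn": [0, 0, 0], "translation": [-14.3, 38.2, 0.8]}
    - {"hand": 0.5, "turn": [0, 0, 0], "translation": [-14.3, 38.2, 0.8]}
    - {"hand": 0.5, "turn": [0, 0, 0], "translation": [-14.3, 38.2, 0.8]}
    - {"hand": 0.5, "turn": [0, 0, 0], "translation": [-14.3, 38.2, 0.8]}
    - {"hand": 0.5, "turn": [0, 0, 0], "translation": [-14.3, 38.2, 0.8]}
    - {"hand": 0.5, "turn": [0, 0, 0], "translation": [-14.3, 38.2, 0.8]}
    - {"hand": 0.5, "turn": [0, 0, 0], "translation": [-14.3, 38.2, 0.8]}

```text
time_s: 9.0
eef_pos: [517.3, 9.4, 208.7]
ee_rot: [0.0, 0.999, -0.044, 0.001]
force: [0.7, -1.2, -0.6]
grip_width: 0.497
grip_force: 0.0
```

Request:
move_arm:
  moves:
    - {"hand": 0.5, "turn": [0, 0, 0], "translation": [-14.3, 38.2, 0.8]}
    - {"hand": 0.5, "turn": [0, 0, 0], "translation": [-14.3, 38.2, 0.8]}
    - {"hand": 0.5, "turn": [0, 0, 0], "translation": [-14.3, 38.2, 0.8]}
    - {"hand": 0.5, "turn": [0, 0, 0], "translation": [-14.3, 38.2, 0.8]}
    - {"hand": 0.5, "turn": [0, 0, 0], "translation": [-14.3, 38.2, 0.8]}
    - {"hand": 0.5, "turn": [0, 0, 0], "translation": [-14.3, 38.2, 0.8]}
    - {"hand": 0.5, "turn": [0, 0, 0], "translation": [-14.3, 38.2, 0.8]}
    - {"hand": 0.5, "turn": [0, 0, 0], "translation": [-14.3, 38.2, 0.8]}
    - {"hand": 0.5, "turn": [0, 0, 0], "translation": [-14.3, 38.2, 0.8]}
    - {"hand": 0.5, "turn": [0, 0, 0], "translation": [0, 0, 0]}

```text
time_s: 9.83
eef_pos: [357.4, -325.7, 201.3]
ee_rot: [0.001, 0.999, -0.047, 0.0]
force: [-0.5, 0.4, -1.0]
grip_width: 0.499
grip_force: 0.0
```

Run:
```python
from h import *
c=wrist(); pickle.dump(c,open('w3.pkl','wb')); q=pick(c,362,-325,65,5,25)
rc,sz,a=cv2.minAreaRect(q[:,:2].astype(np.float32))
a=a if sz[0]>sz[1] else a+90
plan(rc[0],rc[1],22.5,a+90); print(pose()[2]['joints'])
pick(c,399,-191,30,58)
```

```text
n 558 mean [ 366.4 -325.2    9.6] rect [ 362.6 -326.3] [97.1 20.2] long axis 6.1 z [ 8.1  9.7 10.9] px [320. 176.]
turn [ 0.001 -0.    -0.199] rows>= 2 | shift [  3.5   3.7 178.7] rows>= 5 yaw now -95.3 pos [ 358.7 -323.   201.2]
[-9.76309134e-01  2.66145189e-01  1.69476548e+00 -2.75128305e-04
  1.17960881e+00  6.87117055e-01]
n 592 mean [ 400.8 -190.1   65.1] rect [ 400.6 -188.7] [26.4 25.1] long axis 65.9 z [61.  65.5 66.7] px [170. 168.]
```

Request:
move_arm:
  moves:
    - {"hand": 0.5, "turn": [0, 0, -0.1], "translation": [0, 0, 0]}
    - {"hand": 0.5, "turn": [0, 0, -0.099], "translation": [0, 0, 0]}
    - {"hand": 0.5, "turn": [0, 0, 0], "translation": [4, 2.5, 38]}
    - {"hand": 0.5, "turn": [0, 0, 0], "translation": [0, 0, 38]}
    - {"hand": 0.5, "turn": [0, 0, 0], "translation": [0, 0, 36]}
    - {"hand": 0.5, "turn": [0, 0, 0], "translation": [0, 0, 30]}
    - {"hand": 0.5, "turn": [0, 0, 0], "translation": [0, 0, 19]}
    - {"hand": 0.5, "turn": [0, 0, 0], "translation": [0, 0, 12]}
    - {"hand": 0.5, "turn": [0, 0, 0], "translation": [0, 0, 5]}
    - {"hand": 0.5, "turn": [0, 0, 0], "translation": [0, 0, 0]}

```text
time_s: 10.72
eef_pos: [364.7, -321.6, 22.5]
ee_rot: [-0.001, 0.998, 0.056, -0.0]
force: [-0.5, 0.5, 0.2]
grip_width: 0.501
grip_force: 0.0
```

Request:
move_arm:
  grip_force: 40
  moves:
    - {"hand": 0.1, "turn": [0, 0, 0], "translation": [0, 0, 0]}
    - {"hand": 0.1, "turn": [0, 0, 0], "translation": [0, 0, 0]}
    - {"hand": 0.1, "turn": [0, 0, 0], "translation": [0, 0, 0]}
    - {"hand": 0.1, "turn": [0, 0, 0], "translation": [0, 0, 0]}
    - {"hand": 0.1, "turn": [0, 0, 0], "translation": [0, 0, 0]}
    - {"hand": 0.1, "turn": [0, 0, 0], "translation": [0, 0, 0]}

```text
time_s: 11.22
eef_pos: [365.0, -322.8, 24.1]
ee_rot: [0.001, 0.998, 0.056, 0.001]
force: [0.7, 2.6, 7.3]
grip_width: 0.204
grip_force: 39.5
```

Request:
move_arm:
  moves:
    - {"hand": 0.1, "turn": [0, 0, 0], "translation": [0, 0, -15]}
    - {"hand": 0.1, "turn": [0, 0, 0], "translation": [0, 0, -30]}
    - {"hand": 0.1, "turn": [0, 0, 0], "translation": [0, 0, -35]}
    - {"hand": 0.1, "turn": [0, 0, 0], "translation": [0, 0, -35]}
    - {"hand": 0.1, "turn": [0, 0, 0], "translation": [0, 0, -35]}
    - {"hand": 0.1, "turn": [0, 0, 0], "translation": [0, 0, 0]}
    - {"hand": 0.1, "turn": [0, 0, 0], "translation": [0, 0, 0]}

```text
time_s: 11.8
eef_pos: [364.8, -323.0, 174.7]
ee_rot: [0.002, 0.998, 0.056, 0.001]
force: [0.2, 1.2, -1.2]
grip_width: 0.203
grip_force: 39.3
```

```bash
python3 -c "
from h import *
print(616.5-25*.993,271.5+25*.118)
plan(591.7,274.5,150,-6.8)"
```

```text
591.675 274.45
turn [ 5.000e-03  1.000e-03 -1.341e+00] rows>= 11 | shift [620.2 154.5  24.7] rows>= 16 yaw now -83.6 pos [ 364.8 -323.   174.7]
```

Request:
move_arm:
  moves:
    - {"hand": 0.1, "turn": [0, 0, -0.122], "translation": [0, 0, 0]}
    - {"hand": 0.1, "turn": [0, 0, -0.122], "translation": [0, 0, 0]}
    - {"hand": 0.1, "turn": [0, 0, -0.122], "translation": [0, 0, 0]}
    - {"hand": 0.1, "turn": [0, 0, -0.122], "translation": [0, 0, 0]}
    - {"hand": 0.1, "turn": [0, 0, -0.122], "translation": [0, 0, 0]}
    - {"hand": 0.1, "turn": [0, 0, -0.122], "translation": [0, 0, 0]}
    - {"hand": 0.1, "turn": [0, 0, -0.122], "translation": [0, 0, 0]}
    - {"hand": 0.1, "turn": [0, 0, -0.122], "translation": [0, 0, 0]}
    - {"hand": 0.1, "turn": [0, 0, -0.122], "translation": [0, 0, 0]}
    - {"hand": 0.1, "turn": [0, 0, -0.122], "translation": [0, 0, 0]}

```text
time_s: 12.63
eef_pos: [364.0, -321.9, 171.5]
ee_rot: [-0.001, 0.785, 0.62, 0.0]
force: [-0.4, -0.0, -0.7]
grip_width: 0.207
grip_force: 39.3
```

Request:
move_arm:
  moves:
    - {"hand": 0.1, "turn": [0, 0, -0.121], "translation": [0, 0, 0]}
    - {"hand": 0.1, "turn": [0, 0, 0], "translation": [38.8, 9.7, 0]}
    - {"hand": 0.1, "turn": [0, 0, 0], "translation": [38.8, 9.7, 0]}
    - {"hand": 0.1, "turn": [0, 0, 0], "translation": [38.8, 9.7, 0]}
    - {"hand": 0.1, "turn": [0, 0, 0], "translation": [38.8, 9.7, 0]}
    - {"hand": 0.1, "turn": [0, 0, 0], "translation": [38.8, 9.7, 0]}
    - {"hand": 0.1, "turn": [0, 0, 0], "translation": [38.8, 9.7, 0]}
    - {"hand": 0.1, "turn": [0, 0, 0], "translation": [38.8, 9.7, 0]}
    - {"hand": 0.1, "turn": [0, 0, 0], "translation": [38.8, 9.7, 0]}
    - {"hand": 0.1, "turn": [0, 0, 0], "translation": [38.8, 9.7, 0]}

```text
time_s: 13.47
eef_pos: [492.1, 16.1, 171.6]
ee_rot: [-0.001, 0.748, 0.664, -0.001]
force: [0.5, -0.9, -0.5]
grip_width: 0.203
grip_force: 39.3
```

Request:
move_arm:
  moves:
    - {"hand": 0.1, "turn": [0, 0, 0], "translation": [38.8, 9.7, 0]}
    - {"hand": 0.1, "turn": [0, 0, 0], "translation": [38.8, 9.7, 0]}
    - {"hand": 0.1, "turn": [0, 0, 0], "translation": [38.8, 9.7, 0]}
    - {"hand": 0.1, "turn": [0, 0, 0], "translation": [38.8, 9.7, 0]}
    - {"hand": 0.1, "turn": [0, 0, 0], "translation": [38.8, 9.7, 0]}
    - {"hand": 0.1, "turn": [0, 0, 0], "translation": [38.8, 9.7, 0]}
    - {"hand": 0.1, "turn": [0, 0, 0], "translation": [38.2, 9, 0]}
    - {"hand": 0.1, "turn": [0, 0, 0], "translation": [0, 0, 0]}
    - {"hand": 0.1, "turn": [0, 0, 0], "translation": [0, 0, 0]}

```text
time_s: 14.22
eef_pos: [590.4, 276.5, 170.4]
ee_rot: [-0.001, 0.747, 0.665, -0.001]
force: [-0.4, -1.1, 0.1]
grip_width: 0.2
grip_force: 39.3
```

```bash
python3 -c "
from h import *
plan(591.7,274.5,29,-6.8)"
```

```text
turn [-0.003  0.001  0.003] rows>= 1 | shift [ -1.8   1.5 141.4] rows>= 4 yaw now -6.6 pos [590.4 276.5 170.4]
```

Request:
move_arm:
  moves:
    - {"hand": 0.1, "turn": [0, 0, 0], "translation": [-1, 1, 35]}
    - {"hand": 0.1, "turn": [0, 0, 0], "translation": [0, 0, 35]}
    - {"hand": 0.1, "turn": [0, 0, 0], "translation": [0, 0, 30]}
    - {"hand": 0.1, "turn": [0, 0, 0], "translation": [0, 0, 18]}
    - {"hand": 0.1, "turn": [0, 0, 0], "translation": [0, 0, 12]}
    - {"hand": 0.1, "turn": [0, 0, 0], "translation": [0, 0, 6]}
    - {"hand": 0.1, "turn": [0, 0, 0], "translation": [0, 0, 5]}
    - {"hand": 0.1, "turn": [0, 0, 0], "translation": [0, 0, 0]}
    - {"hand": 0.1, "turn": [0, 0, 0], "translation": [0, 0, 0]}

```text
time_s: 14.97
eef_pos: [592.5, 274.0, 32.8]
ee_rot: [0.0, 0.748, 0.664, 0.001]
force: [0.9, -0.3, 0.7]
grip_width: 0.203
grip_force: 39.3
```

Request:
move_arm:
  moves:
    - {"hand": 0.35, "turn": [0, 0, 0], "translation": [0, 0, 0]}
    - {"hand": 0.35, "turn": [0, 0, 0], "translation": [0, 0, 0]}
    - {"hand": 0.35, "turn": [0, 0, 0], "translation": [0, 0, 0]}
    - {"hand": 0.35, "turn": [0, 0, 0], "translation": [0, 0, -10]}
    - {"hand": 0.35, "turn": [0, 0, 0], "translation": [0, 0, -20]}
    - {"hand": 0.35, "turn": [0, 0, 0], "translation": [0, 0, -35]}
    - {"hand": 0.6, "turn": [0, 0, 0], "translation": [0, 0, -40]}
    - {"hand": 0.6, "turn": [0, 0, 0], "translation": [0, 0, -40]}
    - {"hand": 0.6, "turn": [0, 0, 0], "translation": [0, 0, -40]}
    - {"hand": 0.6, "turn": [0, 0, 0], "translation": [0, 0, 0]}

```text
time_s: 15.8
eef_pos: [594.2, 274.7, 227.1]
ee_rot: [0.003, 0.748, 0.664, 0.007]
force: [0.5, -0.7, 1.0]
grip_width: 0.598
grip_force: 0.0
```

Run:
```python
from h import *
c=wrist(); cv2.imwrite('pics/w4.png',c['image']); pickle.dump(c,open('w4.pkl','wb'))
pick(c,363,312,40,56,80); pick(c,363,312,40,8,80); pick(c,404,200,45,85,110)
plan(400.6,-188.5,200,-6.8)
```

```text
n 403 mean [366.6 316.6  63.1] rect [365.  316.7] [27.4 26.9] long axis 79.5 z [59.3 63.6 64.9] px [112. 182.]
n 1242 mean [373.4 317.6  45. ] rect [367.9 316.5] [37.1 32.8] long axis 80.2 z [13.8 49.1 64.4] px [125. 177.]
n 946 mean [408.5 206.3  91.3] rect [405. 206.] [47.  37.2] long axis 27.0 z [87.4 91.8 92.9] px [156. 282.]
turn [ 0.009 -0.004  0.   ] rows>= 1 | shift [-482.5 -136.5   22.7] rows>= 13 yaw now -6.8 pos [593.3 274.5 222.7]
```

View pics/w4.png

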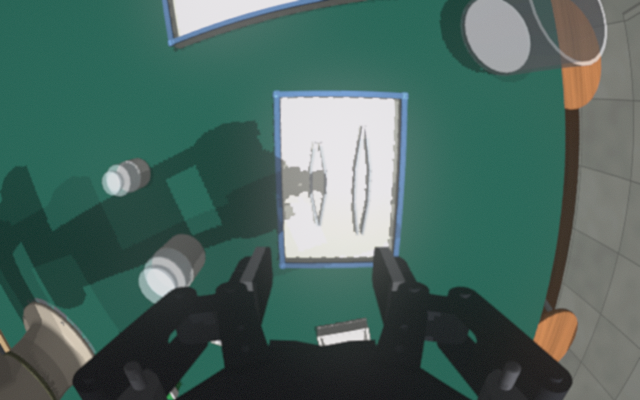

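The picture shows both forceps flat in the tray, at (317,183) and (360,180), apart from each other. Next is the wide vial.

```bash
python3 -c "
from h import *
plan(366,316.7,200,4.8)"
```

```text
turn [ 0.01  -0.003 -0.202] rows>= 2 | shift [  61.1 -223.    22.7] rows>= 6 yaw now -6.8 pos [593.3 274.5 222.7]
```

Request:
move_arm:
  moves:
    - {"hand": 0.75, "turn": [0, 0, -0.101], "translation": [0, 0, 0]}
    - {"hand": 0.75, "turn": [0, 0, -0.101], "translation": [0, 0, 0]}
    - {"hand": 0.75, "turn": [0, 0, 0], "translation": [10.2, -37.2, 3.5]}
    - {"hand": 0.75, "turn": [0, 0, 0], "translation": [10.2, -37.2, 3.5]}
    - {"hand": 0.75, "turn": [0, 0, 0], "translation": [10.2, -37.2, 3.5]}
    - {"hand": 0.75, "turn": [0, 0, 0], "translation": [10.2, -37.2, 3.5]}
    - {"hand": 0.75, "turn": [0, 0, 0], "translation": [10.2, -37.2, 3.5]}
    - {"hand": 0.75, "turn": [0, 0, 0], "translation": [10.2, -37.2, 3.5]}
    - {"hand": 0.75, "turn": [0, 0, 0], "translation": [0, 0, 0]}
    - {"hand": 0.75, "turn": [0, 0, 0], "translation": [0, 0, 0]}

```text
time_s: 16.68
eef_pos: [363.0, 316.6, 195.8]
ee_rot: [-0.0, 0.676, 0.737, -0.0]
force: [0.6, -0.1, 0.4]
grip_width: 0.75
grip_force: 0.0
```

Run:
```python
from h import *
c=wrist(); pickle.dump(c,open('w5.pkl','wb'))
q=pick(c,366,316,40,57,80); pick(c,366,316,40,45,80)
plan(366,316.7,43,4.8)
```

```text
n 801 mean [363.8 317.8  63.5] rect [363.9 317.5] [27.7 27. ] long axis 16.8 z [61.8 63.7 65. ] px [323. 200.]
n 1310 mean [363.7 320.   58.1] rect [364.  317.2] [37.4 36.4] long axis 4.0 z [48.5 63.  64.8] px [323. 196.]
turn [0.    0.    0.001] rows>= 1 | shift [1.00e-01 1.60e+00 1.53e+02] rows>= 4 yaw now 4.8 pos [364.4 316.5 196. ]
```

Request:
move_arm:
  moves:
    - {"hand": 0.75, "turn": [0, 0, 0], "translation": [1, 0, 35]}
    - {"hand": 0.75, "turn": [0, 0, 0], "translation": [0, 0, 35]}
    - {"hand": 0.75, "turn": [0, 0, 0], "translation": [0, 0, 30]}
    - {"hand": 0.75, "turn": [0, 0, 0], "translation": [0, 0, 25]}
    - {"hand": 0.75, "turn": [0, 0, 0], "translation": [0, 0, 18]}
    - {"hand": 0.75, "turn": [0, 0, 0], "translation": [0, 0, 10]}
    - {"hand": 0.75, "turn": [0, 0, 0], "translation": [0, 0, 0]}
    - {"hand": 0.75, "turn": [0, 0, 0], "translation": [0, 0, 0]}

```text
time_s: 17.4
eef_pos: [365.2, 317.3, 43.1]
ee_rot: [0.0, 0.677, 0.736, 0.0]
force: [-0.9, -0.5, 0.6]
grip_width: 0.752
grip_force: 0.0
```

Request:
move_arm:
  grip_force: 30
  moves:
    - {"hand": 0.55, "turn": [0, 0, 0], "translation": [0, 0, 0]}
    - {"hand": 0.5, "turn": [0, 0, 0], "translation": [0, 0, 0]}
    - {"hand": 0.45, "turn": [0, 0, 0], "translation": [0, 0, 0]}
    - {"hand": 0.4, "turn": [0, 0, 0], "translation": [0, 0, 0]}
    - {"hand": 0.35, "turn": [0, 0, 0], "translation": [0, 0, 0]}
    - {"hand": 0.35, "turn": [0, 0, 0], "translation": [0, 0, 0]}
    - {"hand": 0.35, "turn": [0, 0, 0], "translation": [0, 0, 0]}
    - {"hand": 0.35, "turn": [0, 0, 0], "translation": [0, 0, 0]}

```text
time_s: 18.07
eef_pos: [364.9, 317.6, 43.8]
ee_rot: [0.0, 0.677, 0.736, 0.001]
force: [-1.5, -0.9, 6.3]
grip_width: 0.435
grip_force: 29.6
```

Request:
move_arm:
  moves:
    - {"hand": 0.35, "turn": [0, 0, 0], "translation": [0, 0, -8]}
    - {"hand": 0.35, "turn": [0, 0, 0], "translation": [0, 0, -20]}
    - {"hand": 0.35, "turn": [0, 0, 0], "translation": [0, 0, -30]}
    - {"hand": 0.35, "turn": [0, 0, 0], "translation": [0, 0, -35]}
    - {"hand": 0.35, "turn": [0, 0, 0], "translation": [0, 0, -35]}
    - {"hand": 0.35, "turn": [0, 0, 0], "translation": [0, 0, -12]}
    - {"hand": 0.35, "turn": [0, 0, 0], "translation": [0, 0, 0]}

```text
time_s: 18.65
eef_pos: [365.5, 318.1, 186.8]
ee_rot: [0.001, 0.677, 0.736, 0.003]
force: [0.7, -0.1, 0.0]
grip_width: 0.433
grip_force: 30.2
```

Run:
```python
from h import *
c=cap('top'); c['W']=world(c)
t=pickle.load(open('top0.pkl','rb')); t['W']=world(t)
pick(t,609,3,85,8,40); pick(pickle.load(open('w1.pkl','rb')),609,3,85,8,40)
plan(609,36,183,4.8); print(pose()[2]['force'])
```

```text
n 260 mean [6.07e+02 3.00e-01 1.90e+01] rect [605.6   0.8] [136.1  70.5] long axis 95.0 z [ 8.6 20.8 26.4] px [309. 179.]
n 1723 mean [605.4 -13.9  18.1] rect [605.8  -7.6] [113.9  72.3] long axis 94.8 z [ 9.2 19.5 24.2] px [372. 310.]
turn [ 0.003 -0.001 -0.   ] rows>= 1 | shift [-301.1  219.9    1.4] rows>= 9 yaw now 4.8 pos [364.7 317.6 184.4]
[ 0.79388611  0.0766145  -0.31502756]
```

Request:
move_arm:
  moves:
    - {"hand": 0.35, "turn": [0, 0, 0], "translation": [-20.3, 14.3, 0]}
    - {"hand": 0.35, "turn": [0, 0, 0], "translation": [-30.3, 21.3, 0]}
    - {"hand": 0.35, "turn": [0, 0, 0], "translation": [-30.3, 21.3, 0]}
    - {"hand": 0.35, "turn": [0, 0, 0], "translation": [-30.3, 21.3, 0]}
    - {"hand": 0.35, "turn": [0, 0, 0], "translation": [-30.3, 21.3, 0]}
    - {"hand": 0.35, "turn": [0, 0, 0], "translation": [-30.3, 21.3, 0]}
    - {"hand": 0.35, "turn": [0, 0, 0], "translation": [-30.3, 21.3, 0]}
    - {"hand": 0.35, "turn": [0, 0, 0], "translation": [-30.3, 21.3, 0]}
    - {"hand": 0.35, "turn": [0, 0, 0], "translation": [-30.3, 21.3, 0]}
    - {"hand": 0.35, "turn": [0, 0, 0], "translation": [-20.3, 14.3, 0]}

```text
time_s: 19.53
eef_pos: [587.2, 49.2, 181.1]
ee_rot: [-0.001, 0.678, 0.735, -0.001]
force: [0.1, -0.6, -0.3]
grip_width: 0.432
grip_force: 30.2
```

Request:
move_arm:
  moves:
    - {"hand": 0.35, "turn": [0, 0, 0], "translation": [-20, 14, 0]}
    - {"hand": 0.35, "turn": [0, 0, 0], "translation": [0, 0, 0]}
    - {"hand": 0.35, "turn": [0, 0, 0], "translation": [0, 0, 0]}

```text
time_s: 19.78
eef_pos: [601.6, 32.5, 181.0]
ee_rot: [-0.001, 0.678, 0.735, -0.001]
force: [0.2, -0.8, 0.2]
grip_width: 0.437
grip_force: 30.3
```

Run:
```python
from h import *
c=wrist(); cv2.imwrite('pics/w6.png',c['image'])
pick(c,606,1,85,10,30)
plan(602.7,33.7,48.5,4.9)
```

```text
n 1469 mean [604.8  37.8  21.4] rect [603.9  23.1] [97.7 70.8] long axis 94.8 z [11.9 23.1 24.7] px [326. 187.]
turn [-0.003 -0.001 -0.002] rows>= 1 | shift [  0.2   1.5 132.9] rows>= 4 yaw now 4.8 pos [601.2  33.3 181.4]
```

View pics/w6.png

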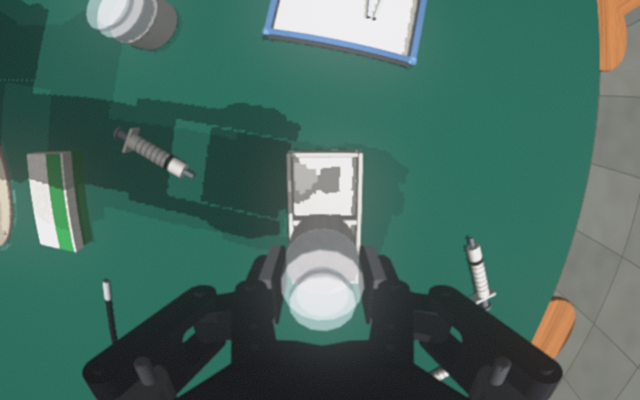

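The rack's far bay is at (325,185). The vial hangs upright between the pads, with its stopper at (322,298). I'll lower it into the +y bay.

Request:
move_arm:
  moves:
    - {"hand": 0.35, "turn": [0, 0, 0], "translation": [1.5, 1.5, 30]}
    - {"hand": 0.35, "turn": [0, 0, 0], "translation": [0, 0, 35]}
    - {"hand": 0.35, "turn": [0, 0, 0], "translation": [0, 0, 25]}
    - {"hand": 0.35, "turn": [0, 0, 0], "translation": [0, 0, 15]}
    - {"hand": 0.35, "turn": [0, 0, 0], "translation": [0, 0, 10]}
    - {"hand": 0.35, "turn": [0, 0, 0], "translation": [0, 0, 7]}
    - {"hand": 0.35, "turn": [0, 0, 0], "translation": [0, 0, 4]}
    - {"hand": 0.35, "turn": [0, 0, 0], "translation": [0, 0, 2]}
    - {"hand": 0.35, "turn": [0, 0, 0], "translation": [0, 0, 1]}
    - {"hand": 0.35, "turn": [0, 0, 0], "translation": [0, 0, 1]}

```text
time_s: 20.67
eef_pos: [603.7, 34.8, 53.5]
ee_rot: [0.001, 0.677, 0.736, 0.0]
force: [-1.0, -0.3, -1.3]
grip_width: 0.433
grip_force: 30.3
```

Request:
move_arm:
  moves:
    - {"hand": 0.35, "turn": [0, 0, 0], "translation": [0, 0, 1]}
    - {"hand": 0.35, "turn": [0, 0, 0], "translation": [0, 0, 1]}
    - {"hand": 0.35, "turn": [0, 0, 0], "translation": [0, 0, 0]}

```text
time_s: 20.92
eef_pos: [603.3, 34.8, 50.9]
ee_rot: [0.0, 0.677, 0.736, 0.0]
force: [-0.2, -0.6, 0.2]
grip_width: 0.432
grip_force: 30.3
```

Request:
move_arm:
  moves:
    - {"hand": 0.35, "turn": [0, 0, 0], "translation": [0, 0, 1]}
    - {"hand": 0.35, "turn": [0, 0, 0], "translation": [0, 0, 1]}
    - {"hand": 0.35, "turn": [0, 0, 0], "translation": [0, 0, 0]}
    - {"hand": 0.35, "turn": [0, 0, 0], "translation": [0, 0, 0]}

```text
time_s: 21.25
eef_pos: [603.3, 34.8, 48.7]
ee_rot: [-0.0, 0.677, 0.736, -0.0]
force: [-0.7, -0.3, -0.5]
grip_width: 0.43
grip_force: 30.3
```

Request:
move_arm:
  moves:
    - {"hand": 0.35, "turn": [0, 0, 0], "translation": [0, 0, 0.7]}
    - {"hand": 0.35, "turn": [0, 0, 0], "translation": [0, 0, 0]}
    - {"hand": 0.35, "turn": [0, 0, 0], "translation": [0, 0, 0]}

```text
time_s: 21.5
eef_pos: [603.3, 34.8, 48.1]
ee_rot: [-0.0, 0.677, 0.736, -0.0]
force: [0.6, 0.5, -1.1]
grip_width: 0.431
grip_force: 30.3
```

Request:
move_arm:
  moves:
    - {"hand": 0.35, "turn": [0, 0, 0], "translation": [0, 0, 0.8]}
    - {"hand": 0.35, "turn": [0, 0, 0], "translation": [0, 0, 0]}
    - {"hand": 0.35, "turn": [0, 0, 0], "translation": [0, 0, 0]}

```text
time_s: 21.75
eef_pos: [603.4, 34.8, 47.9]
ee_rot: [0.0, 0.677, 0.736, 0.0]
force: [-1.9, 0.0, 5.5]
grip_width: 0.436
grip_force: 30.8
```

Contact at 5.5 N. I'll open slowly, then rise. Opening to 0.62 stays above the rack's rim.

Request:
move_arm:
  moves:
    - {"hand": 0.46, "turn": [0, 0, 0], "translation": [0, 0, 0]}
    - {"hand": 0.48, "turn": [0, 0, 0], "translation": [0, 0, 0]}
    - {"hand": 0.52, "turn": [0, 0, 0], "translation": [0, 0, 0]}
    - {"hand": 0.6, "turn": [0, 0, 0], "translation": [0, 0, 0]}
    - {"hand": 0.62, "turn": [0, 0, 0], "translation": [0, 0, 0]}
    - {"hand": 0.62, "turn": [0, 0, 0], "translation": [0, 0, -10]}
    - {"hand": 0.62, "turn": [0, 0, 0], "translation": [0, 0, -30]}
    - {"hand": 0.62, "turn": [0, 0, 0], "translation": [0, 0, -40]}
    - {"hand": 0.62, "turn": [0, 0, 0], "translation": [0, 0, -40]}
    - {"hand": 0.62, "turn": [0, 0, 0], "translation": [0, 0, -36]}

```text
time_s: 22.58
eef_pos: [603.2, 34.8, 206.7]
ee_rot: [0.001, 0.677, 0.736, 0.0]
force: [0.9, -0.1, 0.1]
grip_width: 0.618
grip_force: 0.0
```

Run:
```python
from h import *
c=wrist(); pick(c,603,35,30,57,80); pick(c,606,1,85,10,27)
plan(400.6,-188.5,200,4.9)
```

```text
n 751 mean [603.1  34.9  67.6] rect [603.   34.5] [27.2 26.9] long axis 79.0 z [66.  67.7 68.9] px [322. 199.]
n 2288 mean [605.3   3.1  21.1] rect [605.6   3.6] [136.1  70.8] long axis 94.8 z [12.2 22.8 24.6] px [321. 214.]
turn [ 0.013  0.003 -0.002] rows>= 1 | shift [-204.8 -223.3   14.3] rows>= 8 yaw now 4.8 pos [605.6  34.6 214.3]
```

Wide vial stands in its bay (top at 67.7 = 4 + 64). Now the slim vial.

Request:
move_arm:
  moves:
    - {"hand": 0.62, "turn": [0, 0, 0], "translation": [-25.6, -27.8, 1.5]}
    - {"hand": 0.62, "turn": [0, 0, 0], "translation": [-25.6, -27.8, 1.5]}
    - {"hand": 0.62, "turn": [0, 0, 0], "translation": [-25.6, -27.8, 1.5]}
    - {"hand": 0.62, "turn": [0, 0, 0], "translation": [-25.6, -27.8, 1.5]}
    - {"hand": 0.62, "turn": [0, 0, 0], "translation": [-25.6, -27.8, 1.5]}
    - {"hand": 0.62, "turn": [0, 0, 0], "translation": [-25.6, -27.8, 1.5]}
    - {"hand": 0.62, "turn": [0, 0, 0], "translation": [-25.6, -27.8, 1.5]}
    - {"hand": 0.62, "turn": [0, 0, 0], "translation": [-25.6, -27.8, 1.5]}
    - {"hand": 0.62, "turn": [0, 0, 0], "translation": [0, 0, 0]}
    - {"hand": 0.62, "turn": [0, 0, 0], "translation": [0, 0, 0]}

```text
time_s: 23.47
eef_pos: [398.0, -189.0, 191.8]
ee_rot: [0.0, 0.678, 0.735, 0.0]
force: [0.9, 0.2, 1.5]
grip_width: 0.622
grip_force: 0.0
```

Run:
```python
from h import *
c=wrist(); q=pick(c,400,-188,30,58,80); rc=cv2.minAreaRect(q[:,:2].astype(np.float32))[0]
plan(rc[0],rc[1],43,4.8)
```

```text
n 736 mean [ 400.5 -187.1   65.6] rect [ 400.1 -187.4] [25.5 24.6] long axis 5.6 z [63.6 65.8 66.9] px [325. 201.]
turn [ 0.001  0.    -0.002] rows>= 1 | shift [  0.6   1.5 148.8] rows>= 4 yaw now 4.7 pos [ 398.7 -188.1  191.8]
```

Request:
move_arm:
  moves:
    - {"hand": 0.62, "turn": [0, 0, 0], "translation": [0.6, 1.5, 35]}
    - {"hand": 0.62, "turn": [0, 0, 0], "translation": [0, 0, 35]}
    - {"hand": 0.62, "turn": [0, 0, 0], "translation": [0, 0, 30]}
    - {"hand": 0.62, "turn": [0, 0, 0], "translation": [0, 0, 23]}
    - {"hand": 0.62, "turn": [0, 0, 0], "translation": [0, 0, 16]}
    - {"hand": 0.62, "turn": [0, 0, 0], "translation": [0, 0, 10]}
    - {"hand": 0.62, "turn": [0, 0, 0], "translation": [0, 0, 0]}
    - {"hand": 0.62, "turn": [0, 0, 0], "translation": [0, 0, 0]}

```text
time_s: 24.18
eef_pos: [400.8, -186.4, 42.4]
ee_rot: [-0.0, 0.676, 0.737, 0.0]
force: [0.2, 0.0, -0.0]
grip_width: 0.62
grip_force: 0.0
```

Request:
move_arm:
  grip_force: 30
  moves:
    - {"hand": 0.45, "turn": [0, 0, 0], "translation": [0, 0, 0]}
    - {"hand": 0.4, "turn": [0, 0, 0], "translation": [0, 0, 0]}
    - {"hand": 0.35, "turn": [0, 0, 0], "translation": [0, 0, 0]}
    - {"hand": 0.3, "turn": [0, 0, 0], "translation": [0, 0, 0]}
    - {"hand": 0.25, "turn": [0, 0, 0], "translation": [0, 0, 0]}
    - {"hand": 0.2, "turn": [0, 0, 0], "translation": [0, 0, 0]}
    - {"hand": 0.2, "turn": [0, 0, 0], "translation": [0, 0, 0]}
    - {"hand": 0.2, "turn": [0, 0, 0], "translation": [0, 0, 0]}

```text
time_s: 24.85
eef_pos: [400.5, -187.3, 43.0]
ee_rot: [0.001, 0.677, 0.736, 0.0]
force: [0.4, 1.9, 6.0]
grip_width: 0.299
grip_force: 29.1
```

Request:
move_arm:
  moves:
    - {"hand": 0.2, "turn": [0, 0, 0], "translation": [0, 0, -8]}
    - {"hand": 0.2, "turn": [0, 0, 0], "translation": [0, 0, -20]}
    - {"hand": 0.2, "turn": [0, 0, 0], "translation": [0, 0, -30]}
    - {"hand": 0.2, "turn": [0, 0, 0], "translation": [0, 0, -35]}
    - {"hand": 0.2, "turn": [0, 0, 0], "translation": [0, 0, -35]}
    - {"hand": 0.2, "turn": [0, 0, 0], "translation": [0, 0, -22]}
    - {"hand": 0.2, "turn": [0, 0, 0], "translation": [0, 0, 0]}
    - {"hand": 0.2, "turn": [0, 0, 0], "translation": [0, 0, 0]}

```text
time_s: 25.52
eef_pos: [400.3, -187.2, 193.4]
ee_rot: [0.001, 0.677, 0.736, 0.0]
force: [-0.4, -0.0, -0.6]
grip_width: 0.293
grip_force: 29.5
```

Run:
```python
from h import *
plan(608.4,-29.3,190,4.8)
```

```text
turn [ 0.002  0.002 -0.   ] rows>= 1 | shift [140.  220.5   3.4] rows>= 7 yaw now 4.8 pos [ 400.3 -187.2  193.4]
```

Request:
move_arm:
  moves:
    - {"hand": 0.2, "turn": [0, 0, 0], "translation": [17.5, 27.6, 0]}
    - {"hand": 0.2, "turn": [0, 0, 0], "translation": [17.5, 27.6, 0]}
    - {"hand": 0.2, "turn": [0, 0, 0], "translation": [17.5, 27.6, 0]}
    - {"hand": 0.2, "turn": [0, 0, 0], "translation": [17.5, 27.6, 0]}
    - {"hand": 0.2, "turn": [0, 0, 0], "translation": [17.5, 27.6, 0]}
    - {"hand": 0.2, "turn": [0, 0, 0], "translation": [17.5, 27.6, 0]}
    - {"hand": 0.2, "turn": [0, 0, 0], "translation": [17.5, 27.6, 0]}
    - {"hand": 0.2, "turn": [0, 0, 0], "translation": [17.5, 27.6, 0]}
    - {"hand": 0.2, "turn": [0, 0, 0], "translation": [0, 0, 0]}
    - {"hand": 0.2, "turn": [0, 0, 0], "translation": [0, 0, 0]}

```text
time_s: 26.35
eef_pos: [608.4, -28.2, 190.1]
ee_rot: [-0.001, 0.676, 0.737, -0.001]
force: [0.1, -0.1, -1.4]
grip_width: 0.297
grip_force: 29.8
```

Run:
```python
from h import *
plan(608.4,-29.3,48.5,4.8)
```

```text
turn [-0.003 -0.001  0.002] rows>= 1 | shift [-1.100e+00 -1.000e-01  1.416e+02] rows>= 4 yaw now 4.9 pos [608.4 -28.2 190.1]
```

Request:
move_arm:
  moves:
    - {"hand": 0.2, "turn": [0, 0, 0], "translation": [-1, 0, 35]}
    - {"hand": 0.2, "turn": [0, 0, 0], "translation": [0, 0, 35]}
    - {"hand": 0.2, "turn": [0, 0, 0], "translation": [0, 0, 25]}
    - {"hand": 0.2, "turn": [0, 0, 0], "translation": [0, 0, 18]}
    - {"hand": 0.2, "turn": [0, 0, 0], "translation": [0, 0, 12]}
    - {"hand": 0.2, "turn": [0, 0, 0], "translation": [0, 0, 8]}
    - {"hand": 0.2, "turn": [0, 0, 0], "translation": [0, 0, 4]}
    - {"hand": 0.2, "turn": [0, 0, 0], "translation": [0, 0, 2]}
    - {"hand": 0.2, "turn": [0, 0, 0], "translation": [0, 0, 0]}
    - {"hand": 0.2, "turn": [0, 0, 0], "translation": [0, 0, 0]}

```text
time_s: 27.18
eef_pos: [609.0, -30.3, 54.2]
ee_rot: [0.001, 0.677, 0.736, 0.0]
force: [0.7, -0.2, -0.7]
grip_width: 0.296
grip_force: 29.8
```

Request:
move_arm:
  moves:
    - {"hand": 0.2, "turn": [0, 0, 0], "translation": [0, 0, 1]}
    - {"hand": 0.2, "turn": [0, 0, 0], "translation": [0, 0, 1]}
    - {"hand": 0.2, "turn": [0, 0, 0], "translation": [0, 0, 0]}
    - {"hand": 0.2, "turn": [0, 0, 0], "translation": [0, 0, 0]}

```text
time_s: 27.52
eef_pos: [608.7, -30.1, 51.4]
ee_rot: [0.0, 0.677, 0.736, 0.0]
force: [-0.7, -0.5, 0.0]
grip_width: 0.294
grip_force: 29.8
```

Request:
move_arm:
  moves:
    - {"hand": 0.2, "turn": [0, 0, 0], "translation": [0, 0, 1]}
    - {"hand": 0.2, "turn": [0, 0, 0], "translation": [0, 0, 1]}
    - {"hand": 0.2, "turn": [0, 0, 0], "translation": [0, 0, 0.8]}
    - {"hand": 0.2, "turn": [0, 0, 0], "translation": [0, 0, 0]}
    - {"hand": 0.2, "turn": [0, 0, 0], "translation": [0, 0, 0]}

```text
time_s: 27.93
eef_pos: [608.6, -30.2, 48.4]
ee_rot: [-0.0, 0.677, 0.736, -0.0]
force: [-0.7, 0.4, -0.1]
grip_width: 0.298
grip_force: 29.8
```

Request:
move_arm:
  moves:
    - {"hand": 0.2, "turn": [0, 0, 0], "translation": [0, 0, 0.7]}
    - {"hand": 0.2, "turn": [0, 0, 0], "translation": [0, 0, 0]}
    - {"hand": 0.2, "turn": [0, 0, 0], "translation": [0, 0, 0]}

```text
time_s: 28.18
eef_pos: [608.6, -30.2, 47.8]
ee_rot: [-0.0, 0.677, 0.736, -0.0]
force: [-0.4, -0.2, -1.0]
grip_width: 0.294
grip_force: 29.8
```

Request:
move_arm:
  moves:
    - {"hand": 0.2, "turn": [0, 0, 0], "translation": [0, 0, 0.7]}
    - {"hand": 0.2, "turn": [0, 0, 0], "translation": [0, 0, 0]}
    - {"hand": 0.2, "turn": [0, 0, 0], "translation": [0, 0, 0]}

```text
time_s: 28.43
eef_pos: [608.6, -30.2, 47.1]
ee_rot: [-0.0, 0.677, 0.736, -0.0]
force: [0.3, 0.1, 0.3]
grip_width: 0.29
grip_force: 29.8
```

Request:
move_arm:
  moves:
    - {"hand": 0.2, "turn": [0, 0, 0], "translation": [0, 0, 0.7]}
    - {"hand": 0.2, "turn": [0, 0, 0], "translation": [0, 0, 0]}
    - {"hand": 0.2, "turn": [0, 0, 0], "translation": [0, 0, 0]}

```text
time_s: 28.68
eef_pos: [608.7, -30.1, 47.0]
ee_rot: [0.0, 0.677, 0.736, 0.0]
force: [-2.1, 0.5, 6.2]
grip_width: 0.29
grip_force: 30.2
```

Contact. Release and rise.

Request:
move_arm:
  moves:
    - {"hand": 0.32, "turn": [0, 0, 0], "translation": [0, 0, 0]}
    - {"hand": 0.34, "turn": [0, 0, 0], "translation": [0, 0, 0]}
    - {"hand": 0.38, "turn": [0, 0, 0], "translation": [0, 0, 0]}
    - {"hand": 0.48, "turn": [0, 0, 0], "translation": [0, 0, 0]}
    - {"hand": 0.5, "turn": [0, 0, 0], "translation": [0, 0, 0]}
    - {"hand": 0.5, "turn": [0, 0, 0], "translation": [0, 0, -10]}
    - {"hand": 0.5, "turn": [0, 0, 0], "translation": [0, 0, -30]}
    - {"hand": 0.5, "turn": [0, 0, 0], "translation": [0, 0, -40]}
    - {"hand": 0.5, "turn": [0, 0, 0], "translation": [0, 0, -40]}
    - {"hand": 0.5, "turn": [0, 0, 0], "translation": [0, 0, -36]}

```text
time_s: 29.52
eef_pos: [608.5, -30.1, 205.8]
ee_rot: [0.001, 0.677, 0.736, 0.0]
force: [0.3, -0.2, -0.0]
grip_width: 0.503
grip_force: 0.0
```

Run:
```python
from h import *
c=wrist(); pick(c,608,-30,20,57,80); pick(c,602,35,30,57,80)
t=pickle.load(open('top0.pkl','rb')); pick(t,608,-281,130,25,60); pick(c,608,-281,130,25,60)
pick(pickle.load(open('w1.pkl','rb')),415,57,65,11,30)
plan(415,57,180,150+90)
```

```text
n 720 mean [608.6 -29.8  69.1] rect [608.6 -30.8] [25.9 24.8] long axis 91.9 z [63.1 69.7 70.9] px [322. 199.]
n 820 mean [603.1  34.1  67.7] rect [603.1  34.3] [26.9 26.4] long axis 5.7 z [66.4 67.7 68.9] px [322. 125.]
n 367 mean [ 603.3 -276.1   35.8] rect [ 606.1 -275.6] [206.5 103.9] long axis 94.3 z [31.1 35.9 40.7] px [395. 181.]
n 650 mean [ 604.7 -184.2   34.2] rect [ 606.9 -192.2] [88.  39.1] long axis 168.0 z [26.1 36.  37.3] px [307. 317.]
n 924 mean [414.6  59.5  14.3] rect [412.7  58.1] [101.7  28.3] long axis 148.9 z [11.5 14.6 16.4] px [431. 157.]
turn [ 0.01   0.01  -0.963] rows>= 8 | shift [213.4 -22.1  33.4] rows>= 6 yaw now 4.8 pos [610.9 -30.6 213.4]
```

Both vials stand in their bays. Now the syringe.

Request:
move_arm:
  moves:
    - {"hand": 0.5, "turn": [0, 0, -0.12], "translation": [0, 0, 0]}
    - {"hand": 0.5, "turn": [0, 0, -0.12], "translation": [0, 0, 0]}
    - {"hand": 0.5, "turn": [0, 0, -0.12], "translation": [0, 0, 0]}
    - {"hand": 0.5, "turn": [0, 0, -0.12], "translation": [0, 0, 0]}
    - {"hand": 0.5, "turn": [0, 0, -0.12], "translation": [0, 0, 0]}
    - {"hand": 0.5, "turn": [0, 0, -0.12], "translation": [0, 0, 0]}
    - {"hand": 0.5, "turn": [0, 0, -0.12], "translation": [0, 0, 0]}
    - {"hand": 0.5, "turn": [0, 0, -0.12], "translation": [0, 0, 0]}
    - {"hand": 0.5, "turn": [0, 0, 0], "translation": [35.6, -3.7, 5]}
    - {"hand": 0.5, "turn": [0, 0, 0], "translation": [35.6, -3.7, 5]}

```text
time_s: 30.4
eef_pos: [542.9, -0.9, 192.1]
ee_rot: [0.0, 0.261, 0.965, 0.0]
force: [0.6, 0.2, 0.2]
grip_width: 0.496
grip_force: 0.0
```

Request:
move_arm:
  moves:
    - {"hand": 0.5, "turn": [0, 0, 0], "translation": [35.6, -3.7, 5]}
    - {"hand": 0.5, "turn": [0, 0, 0], "translation": [35.6, -3.7, 5]}
    - {"hand": 0.5, "turn": [0, 0, 0], "translation": [35.6, -3.7, 5]}
    - {"hand": 0.5, "turn": [0, 0, 0], "translation": [35.6, -3.7, 5]}
    - {"hand": 0.5, "turn": [0, 0, 0], "translation": [0, 0, 0]}
    - {"hand": 0.5, "turn": [0, 0, 0], "translation": [0, 0, 0]}

```text
time_s: 30.9
eef_pos: [412.1, 58.6, 173.0]
ee_rot: [0.0, 0.26, 0.966, 0.0]
force: [0.4, 0.0, 0.4]
grip_width: 0.496
grip_force: 0.0
```

Run:
```python
from h import *
c=wrist(); cv2.imwrite('pics/w7.png',c['image'][:330,120:520]); q=pick(c,414,58,65,6,30)
rc,sz,a=cv2.minAreaRect(q[:,:2].astype(np.float32)); a=a if sz[0]>sz[1] else a+90
a=a%180; d=np.radians(a+180); o=np.array(rc)+2*np.array([np.cos(d),np.sin(d)])
print(o,a); plan(o[0],o[1],22,a-90)
```

```text
n 1599 mean [413.3  61.7  13.8] rect [416.1  57.5] [108.5  27.1] long axis 150.7 z [ 9.5 14.4 16.5] px [325. 192.]
[417.80905697  56.49014495] 150.6593780517578
turn [ 0.001  0.002 -0.015] rows>= 1 | shift [ -4.7   0.8 151.2] rows>= 4 yaw now 59.8 pos [413.3  58.1 173.2]
```

View pics/w7.png

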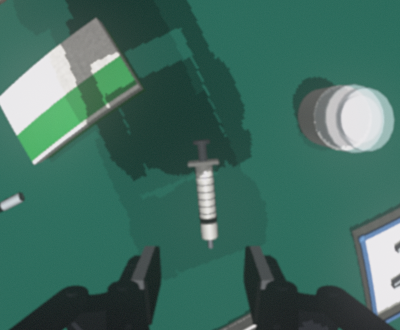

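The syringe lies straight between the fingers at crop (207,195), with its nozzle at the bottom. I'll descend and grip.

Request:
move_arm:
  moves:
    - {"hand": 0.5, "turn": [0, 0, -0.015], "translation": [-4.7, 0.8, 30]}
    - {"hand": 0.5, "turn": [0, 0, 0], "translation": [0, 0, 35]}
    - {"hand": 0.5, "turn": [0, 0, 0], "translation": [0, 0, 32]}
    - {"hand": 0.5, "turn": [0, 0, 0], "translation": [0, 0, 24]}
    - {"hand": 0.5, "turn": [0, 0, 0], "translation": [0, 0, 16]}
    - {"hand": 0.5, "turn": [0, 0, 0], "translation": [0, 0, 8]}
    - {"hand": 0.5, "turn": [0, 0, 0], "translation": [0, 0, 5]}
    - {"hand": 0.5, "turn": [0, 0, 0], "translation": [0, 0, 0]}

```text
time_s: 31.62
eef_pos: [418.0, 56.2, 22.2]
ee_rot: [-0.0, 0.254, 0.967, -0.0]
force: [-1.0, 0.5, -0.0]
grip_width: 0.502
grip_force: 0.0
```

Request:
move_arm:
  grip_force: 30
  moves:
    - {"hand": 0.1, "turn": [0, 0, 0], "translation": [0, 0, 0]}
    - {"hand": 0.1, "turn": [0, 0, 0], "translation": [0, 0, 0]}
    - {"hand": 0.1, "turn": [0, 0, 0], "translation": [0, 0, 0]}
    - {"hand": 0.1, "turn": [0, 0, 0], "translation": [0, 0, 0]}
    - {"hand": 0.1, "turn": [0, 0, 0], "translation": [0, 0, 0]}
    - {"hand": 0.1, "turn": [0, 0, 0], "translation": [0, 0, 0]}

```text
time_s: 32.12
eef_pos: [418.1, 56.3, 23.4]
ee_rot: [0.001, 0.253, 0.967, 0.0]
force: [-0.7, -0.5, 6.1]
grip_width: 0.171
grip_force: 29.5
```

Request:
move_arm:
  moves:
    - {"hand": 0.1, "turn": [0, 0, 0], "translation": [0, 0, -15]}
    - {"hand": 0.1, "turn": [0, 0, 0], "translation": [0, 0, -30]}
    - {"hand": 0.1, "turn": [0, 0, 0], "translation": [0, 0, -35]}
    - {"hand": 0.1, "turn": [0, 0, 0], "translation": [0, 0, -35]}
    - {"hand": 0.1, "turn": [0, 0, 0], "translation": [0, 0, -35]}
    - {"hand": 0.1, "turn": [0, 0, 0], "translation": [0, 0, -20]}
    - {"hand": 0.1, "turn": [0, 0, 0], "translation": [0, 0, 0]}
    - {"hand": 0.1, "turn": [0, 0, 0], "translation": [0, 0, 0]}

```text
time_s: 32.78
eef_pos: [417.6, 56.5, 193.3]
ee_rot: [0.001, 0.253, 0.967, 0.0]
force: [-0.7, 0.0, -1.3]
grip_width: 0.17
grip_force: 29.5
```

Run:
```python
from h import *
print(pose()[2]['joints'].round(2)); plan(606,-275,190,4.3)
```

```text
[-0.15  0.14  1.87 -0.    1.12 -1.2 ]
turn [0.002 0.002 0.984] rows>= 8 | shift [-344.7  163.1    3.3] rows>= 10 yaw now 60.7 pos [417.6  56.5 193.3]
```

Request:
move_arm:
  moves:
    - {"hand": 0.1, "turn": [0, 0, 0.123], "translation": [0, 0, 0]}
    - {"hand": 0.1, "turn": [0, 0, 0.123], "translation": [0, 0, 0]}
    - {"hand": 0.1, "turn": [0, 0, 0.123], "translation": [0, 0, 0]}
    - {"hand": 0.1, "turn": [0, 0, 0.123], "translation": [0, 0, 0]}
    - {"hand": 0.1, "turn": [0, 0, 0.123], "translation": [0, 0, 0]}
    - {"hand": 0.1, "turn": [0, 0, 0.123], "translation": [0, 0, 0]}
    - {"hand": 0.1, "turn": [0, 0, 0.123], "translation": [0, 0, 0]}
    - {"hand": 0.1, "turn": [0, 0, 0.123], "translation": [0, 0, 0]}

```text
time_s: 33.45
eef_pos: [416.7, 56.5, 191.1]
ee_rot: [-0.001, 0.683, 0.731, -0.001]
force: [-0.9, 0.2, -1.5]
grip_width: 0.173
grip_force: 29.5
```

Request:
move_arm:
  moves:
    - {"hand": 0.1, "turn": [0, 0, 0], "translation": [-34.5, 16.3, 0]}
    - {"hand": 0.1, "turn": [0, 0, 0], "translation": [-34.5, 16.3, 0]}
    - {"hand": 0.1, "turn": [0, 0, 0], "translation": [-34.5, 16.3, 0]}
    - {"hand": 0.1, "turn": [0, 0, 0], "translation": [-34.5, 16.3, 0]}
    - {"hand": 0.1, "turn": [0, 0, 0], "translation": [-34.5, 16.3, 0]}
    - {"hand": 0.1, "turn": [0, 0, 0], "translation": [-34.5, 16.3, 0]}
    - {"hand": 0.1, "turn": [0, 0, 0], "translation": [-34.5, 16.3, 0]}
    - {"hand": 0.1, "turn": [0, 0, 0], "translation": [-34.5, 16.3, 0]}
    - {"hand": 0.1, "turn": [0, 0, 0], "translation": [-34.5, 16.3, 0]}
    - {"hand": 0.1, "turn": [0, 0, 0], "translation": [-34.5, 16.3, 0]}

```text
time_s: 34.28
eef_pos: [605.7, -276.9, 190.3]
ee_rot: [-0.001, 0.68, 0.733, -0.0]
force: [0.8, -0.2, -0.0]
grip_width: 0.174
grip_force: 29.5
```

Request:
move_arm:
  moves:
    - {"hand": 0.1, "turn": [0, 0, 0], "translation": [0, 0, 0]}
    - {"hand": 0.1, "turn": [0, 0, 0], "translation": [0, 0, 0]}

```text
time_s: 34.45
eef_pos: [605.2, -276.5, 189.3]
ee_rot: [-0.002, 0.681, 0.732, -0.0]
force: [-0.1, 0.4, -0.2]
grip_width: 0.17
grip_force: 29.5
```

Run:
```python
from h import *
c=wrist(); cv2.imwrite('pics/w8.png',c['image']); pick(c,606,-276,130,20,40)
plan(606,-275,27,4.3)
```

```text
n 3364 mean [ 602.7 -245.6   35.9] rect [ 605.3 -259.4] [178.7 106.5] long axis 93.1 z [34.6 36.3 37.5] px [323. 160.]
turn [-0.003 -0.002 -0.001] rows>= 1 | shift [  0.2   1.  163.2] rows>= 4 yaw now 4.2 pos [ 605.  -275.2  190.2]
```

View pics/w8.png

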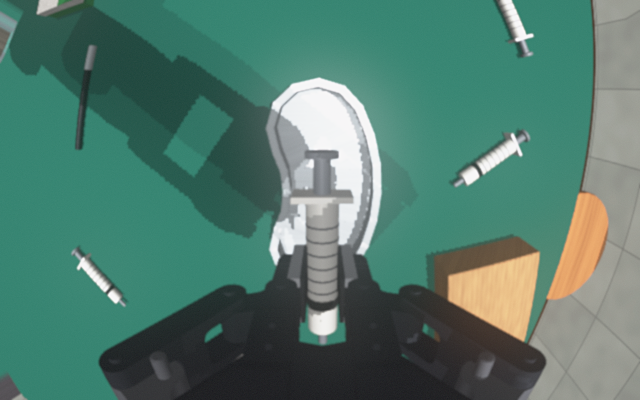

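The syringe is held straight over the dish, with its flange at (322,197). I'll check where the trough's middle lies before lowering.

Run:
```python
from h import *
t=pickle.load(open('top0.pkl','rb'));W=world(t).reshape(-1,3)
c=wrist();W2=c['W'].reshape(-1,3)
for y in (-340,-320,-300,-275,-250,-230,-210):
    for n,w in (('top',W),('wr',W2)):
        q=w[(abs(w[:,1]-y)<6)&(abs(w[:,0]-606)<80)&(w[:,2]>28)&(w[:,2]<44)]; f=w[(abs(w[:,1]-y)<6)&(abs(w[:,0]-606)<80)&(w[:,2]>-3)&(w[:,2]<60)]
        if len(q): print(y,n,'rim x',np.sort(q[:,0]).round()[[0,len(q)//4,len(q)//2,3*len(q)//4,-1]])
```

```text
-340 top rim x [559. 562. 639. 645. 649.]
-340 wr rim x [556. 560. 562. 564. 566.]
-320 top rim x [558. 565. 648. 651. 655.]
-320 wr rim x [559. 563. 646. 650. 654.]
-300 top rim x [565. 568. 651. 654. 658.]
-300 wr rim x [563. 568. 649. 654. 658.]
-275 top rim x [568. 571. 574. 654. 658.]
-275 wr rim x [567. 571. 575. 654. 659.]
-250 top rim x [560. 564. 650. 653. 654.]
-250 wr rim x [559. 565. 570. 652. 656.]
-230 top rim x [553. 556. 643. 647. 650.]
-230 wr rim x [552. 557. 642. 647. 652.]
-210 top rim x [553. 556. 560. 637. 640.]
-210 wr rim x [550. 555. 634. 639. 646.]
```

Request:
move_arm:
  moves:
    - {"hand": 0.1, "turn": [0, 0, 0], "translation": [0.5, 4, 30]}
    - {"hand": 0.1, "turn": [0, 0, 0], "translation": [0, 0, 35]}
    - {"hand": 0.1, "turn": [0, 0, 0], "translation": [0, 0, 35]}
    - {"hand": 0.1, "turn": [0, 0, 0], "translation": [0, 0, 25]}
    - {"hand": 0.1, "turn": [0, 0, 0], "translation": [0, 0, 15]}
    - {"hand": 0.1, "turn": [0, 0, 0], "translation": [0, 0, 10]}
    - {"hand": 0.1, "turn": [0, 0, 0], "translation": [0, 0, 6]}
    - {"hand": 0.1, "turn": [0, 0, 0], "translation": [0, 0, 4]}
    - {"hand": 0.1, "turn": [0, 0, 0], "translation": [0, 0, 0]}
    - {"hand": 0.1, "turn": [0, 0, 0], "translation": [0, 0, 0]}

```text
time_s: 35.38
eef_pos: [609.9, -274.7, 33.5]
ee_rot: [0.001, 0.68, 0.733, 0.0]
force: [-0.2, 0.2, -0.1]
grip_width: 0.17
grip_force: 29.5
```

Request:
move_arm:
  moves:
    - {"hand": 0.1, "turn": [0, 0, 0], "translation": [0, 0, 2]}
    - {"hand": 0.1, "turn": [0, 0, 0], "translation": [0, 0, 2]}
    - {"hand": 0.1, "turn": [0, 0, 0], "translation": [0, 0, 1.5]}
    - {"hand": 0.1, "turn": [0, 0, 0], "translation": [0, 0, 0]}
    - {"hand": 0.1, "turn": [0, 0, 0], "translation": [0, 0, 0]}
    - {"hand": 0.1, "turn": [0, 0, 0], "translation": [0, 0, 0]}

```text
time_s: 35.88
eef_pos: [609.6, -274.7, 27.0]
ee_rot: [0.0, 0.68, 0.733, 0.0]
force: [-0.9, -0.0, 0.4]
grip_width: 0.165
grip_force: 29.5
```

Request:
move_arm:
  moves:
    - {"hand": 0.22, "turn": [0, 0, 0], "translation": [0, 0, 0]}
    - {"hand": 0.34, "turn": [0, 0, 0], "translation": [0, 0, 0]}
    - {"hand": 0.34, "turn": [0, 0, 0], "translation": [0, 0, 0]}
    - {"hand": 0.34, "turn": [0, 0, 0], "translation": [0, 0, -10]}
    - {"hand": 0.34, "turn": [0, 0, 0], "translation": [0, 0, -25]}
    - {"hand": 0.34, "turn": [0, 0, 0], "translation": [0, 0, -40]}
    - {"hand": 0.34, "turn": [0, 0, 0], "translation": [0, 0, -40]}
    - {"hand": 0.34, "turn": [0, 0, 0], "translation": [0, 0, -40]}
    - {"hand": 0.34, "turn": [0, 0, 0], "translation": [0, 0, -40]}
    - {"hand": 0.34, "turn": [0, 0, 0], "translation": [0, 0, 0]}

```text
time_s: 36.72
eef_pos: [611.4, -275.8, 232.3]
ee_rot: [0.008, 0.68, 0.733, 0.001]
force: [-0.3, -0.6, 0.4]
grip_width: 0.338
grip_force: 0.0
```

Run:
```python
from h import *
c=wrist(); t=cap('side')
pick(c,608,-275,35,12,25)
cv2.imwrite('pics/f1.png',np.vstack([cv2.resize(t['image'],(480,300)),cv2.resize(c['image'],(480,300))]))
t=cap('top'); t['W']=world(t); pick(t,404,205,30,85,110); t0=pickle.load(open('top0.pkl','rb')); pick(t0,404,205,30,85,110)
```

```text
n 842 mean [ 609.2 -275.5   17.2] rect [ 609.  -274.8] [69.7 16.2] long axis 94.5 z [13.2 17.7 19.5] px [318. 178.]
n 183 mean [406.9 197.7  91.1] rect [406.8 198.5] [45.9 42.5] long axis 90.7 z [87.  90.9 95. ] px [242. 240.]
n 185 mean [406.6 197.5  90.6] rect [406.7 198.2] [45.8 42.6] long axis 91.4 z [86.7 90.7 94.7] px [242. 240.]
```

View pics/f1.png

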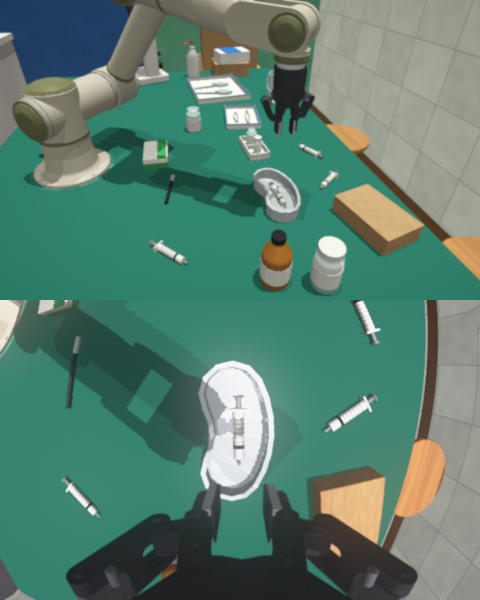

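The syringe lies in the dish at (238,430). The side view shows both forceps in the tray and both vials in the rack, and the jar has not moved. Handing in.

```bash
python3 -c "
from rig import finish_job
print(finish_job())"
```

```text
the job is handed in; nothing more can be done
None
```

The job is handed in at about 37 s of the 138 s limit: both forceps are flat and apart in the tray, a vial stands in each rack bay, the leftmost syringe is in the kidney dish, and the jar is where it was.

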